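# Charge the basket in one drop through the drop-bottom box

### The arm

A 6-joint arm with a two-finger parallel gripper is mounted at the origin on the work surface. World frame = base frame: x ahead of the robot, y to its left, z up, the work surface at z = 0. Lengths are in m, angles in rad, forces in N, time in s.
With the tool pointing down it reaches from about 0.25 to 0.725 m from the base axis. Payload 4 kg.
Tool frame: the origin (TCP) lies at the very end of the fingers, on their centre line; the grasp point (between the pads) lies 19 mm behind it (bot.pinch_z is the distance from the TCP to the grasp point, in m); z points along the fingers, x is the direction in which the jaws open and shut, and the axes are right-handed (so a half turn about z gives the same grasp; the last joint's range is limited). The gripper opens to 85 mm and grips with 20 to 120 N. Pads are 22 mm wide; open, the fingers measure 114 mm over their backs; the gripper's body (76 mm by 85 mm) begins 54 mm behind the grasp point. The pads swing forward as they close: fully open they stand 13 mm farther back than shut.
Start: joints at [1.12, 0.241, 0.005, 1.335, 0, 1.571], TCP at [0.218, 0.45, 0.231] pointing down, gripper open.
Joint ranges: [-2.72, 2.72], [-1.05, 1.87], [-1.09, 1.28], [-1.99, 2.15], [-1.42, 1.44], [-3.14, 3.14]. Speed limits (rad/s): [2.79, 2.79, 3.14, 3.14, 3.14, 3.14].

### API

Orientations are given as a unit quaternion [x, y, z, w].
In Python, from workcell import bot gives the robot as it stands. The module is installed in compiled form; this text tells all that it offers.
- The arm moves only by the shell command python3 -m inch 'ROWS'. ROWS is JSON, a list of rows, each a list of 7 numbers: the shift along the tool's x, y, z scaled (see below), then the turn, a rotation vector about the tool's x, y, z scaled (see below), then the gripper command: -1 is fully open, 1 is shut, values between are in proportion. In form: [[x, y, z, wx, wy, wz, gripper], ...]. A call has exactly 8 rows; each row shifts and turns the commanded pose from where the row before left it, along the tool's axes as they then stand; what a row does not reach is not made up. The controller multiplies each number of a shift by 2.5 cm and each number of a turn by 180 degrees. A row lasts 1/10 s, in which the tool goes at most 50 mm and 8.59 degrees, less where a joint would pass 70% of its speed; a pose out of reach is approached as far as the arm can. A call with a number of a shift or a turn outside -1 to 1 is refused whole. A call with a gripper value outside its range is refused whole. The fingers move at their own pace and stop on an object; the grip force is fixed at half the most. Time passes only in rows, so rows that do not move let the fingers close, or fill a call up. It gives the time, the measured TCP pose, the force and the opening at its end, in the units of the state.
- bot.get_obs(): the state, without advancing time (a new reading comes with each control period).
- bot.camera(name): name is "scene" or "top"; returns (picture, depth): 480x640x3 uint8, blue, green, red; 480x640 float32, m along the optical axis (not along the pixel's ray), 0 where there is no reading.
- bot.get_calibration(name): a dict with "vfov" (degrees; the focal length in pixels is half the picture's height over the tangent of half this angle, whatever the lens; pixels are square), "cx", "cy" (the principal point, pixels), "R" (3x3) and "t" (3): a world point X has camera coordinates R X + t. Camera axes: x right, y down, z forward; pixel columns grow to the right and rows downward; lengths in m; the calibration is good to about 2 mm. A picture is of the moment at which its call begins. get_calibration takes no time and is no camera call.
- bot.job_done(): hands the job in, once; it reports no verdict.
The state is a dict: "clock": time; "joint_pos": joint angles; "joint_vel": joint speeds; "tau": joint torques, N m; "eef_pos": TCP position; "tool_rot": TCP orientation; "ft_force": force on the tool from outside, world axes, zero at the start; "ft_torque": the same for the moment, N m; "grip_width": finger opening in m.
Only numpy, scipy, OpenCV 4.12 (cv2) and the standard library are available. Lean on these libraries where they do the work, as an engineer would, in place of code of your own. Each camera call takes 0.05 s, during which the arm holds its last target.

### The job

Send this batch of steel fittings into the basket in one drop: push the closing lever down until the box's hanging floor is shut and latched, then put all the fittings in the box - tip in the nuts from the tray and add every stepped adapter that stands on the bench. When all of them are in the box together, pull the latch tab so that the floor swings down and everything falls into the basket below. Finish with the floor shut and latched again and the empty tray lying flat on its rubber mat, without disturbing the bottle and the jar.

Things in the scene. Friction and masses are not known exactly. Their poses are not given: they have to be found in the camera images.
- station: Fixed drop-bottom box of grey sheet metal on four dark posts (200 mm high, at x +-108, y +-60 mm), over a shallow basket. Origin on the bench under the box's centre, z up; latch on its -y side, hinge and closing lever on its +y side. Box: open top, inside 150 (x) by 115 mm (y), walls 4 mm thick, rim 226 mm above the bench, hinged floor
- box_floor (a point): Centre of the box's shut floor (its top face), 160 mm above the bench; axes as the station's; does not move with the floor
- basket_in (a point): Centre of the inner floor of the aluminium basket below the box, fixed to the station, 4 mm above the bench (station x 0, y -15 mm); inside 182 (station x) by 212 mm (y), rim 55 mm above the bench
- floor (a joint): Hinged floor, rad: 0 shut on the bolt, 1.1 hanging open (falls so when unlatched); can be lifted to -0.045. Hinge along station x, at station y +57.5, z 157.5 mm. A lever plate fixed to it sticks out beyond the hinge (+y) and goes down as the floor shuts: push it down along its arc, 10 N or so; pushed to -0.02 or beyond, the sprung bolt snaps under the floor's lip
- lever_pad (a point): Where to push: top face of the lever plate, 90 mm from the hinge. Plate 50 mm wide (station x), 6 mm thick, 25 to 105 mm from the hinge. Floor at q: plate rises (q - 0.35) rad above horizontal towards station +y; pad at y 57.5 + 90 cos(q-0.35), z 157.5 + 90 sin(q-0.35) mm, plus 3 mm along the face's normal (z 130 shut, 221 hanging)
- bolt (a joint): Spring latch bolt, m. 0: home (sprung there); grows as its tab is pulled away from the box (station -y), stop at 0.022. The floor drops when it is past about 0.015. Pull about 5 N; it springs back when let go
- latch_tab (a point): Middle of the top of the bolt's upright dark tab, 36 mm wide (station x), 12 mm thick (station y), 90 mm tall, at station y -120 mm, 53 mm clear of the box's wall; its top is 235 mm above the bench. Moves with the bolt
- mat: Black rubber mat, fixed, 200 (x) by 180 (y) by 3 mm; origin at its underside's centre. The tray's place
- tray: Aluminium scoop tray, 115 (x) by 110 (y) mm, 0.22 kg; origin under its centre. Floor 3 mm thick, side walls 36 mm and back wall (-x) 45 mm high, open at the front (+x, the pouring end, no lip). A black handle plate, 50 mm wide (y), 10 mm thick, rises from the back wall, leaning back (to -x) 20 degrees from vertical, top 90 mm up
- tray_grip (a point): Point to grip on the tray's handle plate, in the middle of its thickness, at tray x -68.6, z 72 mm; the plate goes on 19 mm above it. Its axes are the tray's (not leaning)
- tray_lip (a point): Middle of the tray's pouring edge, at tray x 57.5, z 0 mm
- nut0: Steel hex nut, 25 mm across the flats, 22 mm high, 60 g; origin at the centre of its underside, z its axis. Lies in the tray at the start; may be absent
- nut1: Steel hex nut, 25 mm across the flats, 22 mm high, 60 g; origin at the centre of its underside, z its axis. Lies in the tray at the start; may be absent
- nut2: Steel hex nut, 25 mm across the flats, 22 mm high, 60 g; origin at the centre of its underside, z its axis. Lies in the tray at the start; may be absent
- nut3: Steel hex nut, 25 mm across the flats, 22 mm high, 60 g; origin at the centre of its underside, z its axis. Lies in the tray at the start; may be absent
- nut4: Steel hex nut, 25 mm across the flats, 22 mm high, 60 g; origin at the centre of its underside, z its axis. Lies in the tray at the start; may be absent
- adapter0: Stepped steel adapter, 140 g: flange 44 mm diameter and 8 mm thick, on it a round hub 32 mm diameter, 34 mm high in all; origin at the centre of the flange's underside, z towards the hub. Stands on the bench, hub up, at the start; may be absent
- adapter1: Stepped steel adapter, 140 g: flange 44 mm diameter and 8 mm thick, on it a round hub 32 mm diameter, 34 mm high in all; origin at the centre of the flange's underside, z towards the hub. Stands on the bench, hub up, at the start; may be absent
- adapter2: Stepped steel adapter, 140 g: flange 44 mm diameter and 8 mm thick, on it a round hub 32 mm diameter, 34 mm high in all; origin at the centre of the flange's underside, z towards the hub. Stands on the bench, hub up, at the start; may be absent
- adapter3: Stepped steel adapter, 140 g: flange 44 mm diameter and 8 mm thick, on it a round hub 32 mm diameter, 34 mm high in all; origin at the centre of the flange's underside, z towards the hub. Stands on the bench, hub up, at the start; may be absent
- solvent: Bystander: white closed bottle, 64 mm diameter, 130 mm tall
- jar: Bystander: amber jar, 60 mm diameter, 70 mm tall
Things that resemble listed ones, but are neither listed nor needed, are in the scene too. What is shaped like the nut3 but red or yellow is not meant.

How it is judged:
On the way, in this order (a step that is already met when the one before it is completed fails the run):
1. the empty box's floor is shut and latched (value of joint floor between -0.03 and 0.04 rad and value of joint bolt below 0.005 m), for 0.2 s.
2. all nuts and adapters are in the box together, on the latched floor (all of step 1 and x of nut0 in the frame of station between -0.078 and 0.078 m and y of nut0 in the frame of station between -0.062 and 0.062 m and z of nut0 in the frame of station between 0.145 and 0.235 m and x of nut1 in the frame of station between -0.078 and 0.078 m and y of nut1 in the frame of station between -0.062 and 0.062 m and z of nut1 in the frame of station between 0.145 and 0.235 m and x of nut2 in the frame of station between -0.078 and 0.078 m and y of nut2 in the frame of station between -0.062 and 0.062 m and z of nut2 in the frame of station between 0.145 and 0.235 m and x of nut3 in the frame of station between -0.078 and 0.078 m and y of nut3 in the frame of station between -0.062 and 0.062 m and z of nut3 in the frame of station between 0.145 and 0.235 m and x of nut4 in the frame of station between -0.078 and 0.078 m and y of nut4 in the frame of station between -0.062 and 0.062 m and z of nut4 in the frame of station between 0.145 and 0.235 m and x of adapter0 in the frame of station between -0.078 and 0.078 m and y of adapter0 in the frame of station between -0.062 and 0.062 m and z of adapter0 in the frame of station between 0.145 and 0.235 m and x of adapter1 in the frame of station between -0.078 and 0.078 m and y of adapter1 in the frame of station between -0.062 and 0.062 m and z of adapter1 in the frame of station between 0.145 and 0.235 m and x of adapter2 in the frame of station between -0.078 and 0.078 m and y of adapter2 in the frame of station between -0.062 and 0.062 m and z of adapter2 in the frame of station between 0.145 and 0.235 m and x of adapter3 in the frame of station between -0.078 and 0.078 m and y of adapter3 in the frame of station between -0.062 and 0.062 m and z of adapter3 in the frame of station between 0.145 and 0.235 m), for 0.2 s.
3. the latch has been released: the floor hangs open and everything lies in the basket (x of nut0 in the frame of station between -0.095 and 0.095 m and y of nut0 in the frame of station between -0.125 and 0.095 m and z of nut0 in the frame of station between -0.01 and 0.1 m and x of nut1 in the frame of station between -0.095 and 0.095 m and y of nut1 in the frame of station between -0.125 and 0.095 m and z of nut1 in the frame of station between -0.01 and 0.1 m and x of nut2 in the frame of station between -0.095 and 0.095 m and y of nut2 in the frame of station between -0.125 and 0.095 m and z of nut2 in the frame of station between -0.01 and 0.1 m and x of nut3 in the frame of station between -0.095 and 0.095 m and y of nut3 in the frame of station between -0.125 and 0.095 m and z of nut3 in the frame of station between -0.01 and 0.1 m and x of nut4 in the frame of station between -0.095 and 0.095 m and y of nut4 in the frame of station between -0.125 and 0.095 m and z of nut4 in the frame of station between -0.01 and 0.1 m and x of adapter0 in the frame of station between -0.095 and 0.095 m and y of adapter0 in the frame of station between -0.125 and 0.095 m and z of adapter0 in the frame of station between -0.01 and 0.1 m and x of adapter1 in the frame of station between -0.095 and 0.095 m and y of adapter1 in the frame of station between -0.125 and 0.095 m and z of adapter1 in the frame of station between -0.01 and 0.1 m and x of adapter2 in the frame of station between -0.095 and 0.095 m and y of adapter2 in the frame of station between -0.125 and 0.095 m and z of adapter2 in the frame of station between -0.01 and 0.1 m and x of adapter3 in the frame of station between -0.095 and 0.095 m and y of adapter3 in the frame of station between -0.125 and 0.095 m and z of adapter3 in the frame of station between -0.01 and 0.1 m and value of joint floor above 0.7 rad), for 0.2 s.
4. the floor is shut and latched again (all of step 1), for 0.2 s.
At the end, for the whole second after the job is handed in: All nuts and adapters lie in the basket (inside its walls, under 100 mm above the bench); the floor is shut (within 0.04 rad), the bolt home (within 5 mm); the empty tray lies flat on the mat, its centre within 50 mm (mat x) and 45 mm (mat y) of the mat's; all at rest (all of step 4 and x of nut0 in the frame of station between -0.095 and 0.095 m and y of nut0 in the frame of station between -0.125 and 0.095 m and z of nut0 in the frame of station between -0.01 and 0.1 m and x of nut1 in the frame of station between -0.095 and 0.095 m and y of nut1 in the frame of station between -0.125 and 0.095 m and z of nut1 in the frame of station between -0.01 and 0.1 m and x of nut2 in the frame of station between -0.095 and 0.095 m and y of nut2 in the frame of station between -0.125 and 0.095 m and z of nut2 in the frame of station between -0.01 and 0.1 m and x of nut3 in the frame of station between -0.095 and 0.095 m and y of nut3 in the frame of station between -0.125 and 0.095 m and z of nut3 in the frame of station between -0.01 and 0.1 m and x of nut4 in the frame of station between -0.095 and 0.095 m and y of nut4 in the frame of station between -0.125 and 0.095 m and z of nut4 in the frame of station between -0.01 and 0.1 m and x of adapter0 in the frame of station between -0.095 and 0.095 m and y of adapter0 in the frame of station between -0.125 and 0.095 m and z of adapter0 in the frame of station between -0.01 and 0.1 m and x of adapter1 in the frame of station between -0.095 and 0.095 m and y of adapter1 in the frame of station between -0.125 and 0.095 m and z of adapter1 in the frame of station between -0.01 and 0.1 m and x of adapter2 in the frame of station between -0.095 and 0.095 m and y of adapter2 in the frame of station between -0.125 and 0.095 m and z of adapter2 in the frame of station between -0.01 and 0.1 m and x of adapter3 in the frame of station between -0.095 and 0.095 m and y of adapter3 in the frame of station between -0.125 and 0.095 m and z of adapter3 in the frame of station between -0.01 and 0.1 m and x of tray in the frame of mat between -0.05 and 0.05 m and y of tray in the frame of mat between -0.045 and 0.045 m and height (world z) of tray below 0.012 m and angle between tray's own z axis and vertical below 0.1 rad and linear speed of each of nut0, nut1, nut2, nut3, nut4, adapter0, adapter1, adapter2, adapter3, tray below 0.05 m/s); the robot touches nothing.
It fails at once if the solvent is moved more than 40 mm (distance of solvent from where it was at the start of the episode above 0.04 m).
It fails at once if the jar is moved more than 40 mm (distance of jar from where it was at the start of the episode above 0.04 m).
Of nut0, nut1, nut2, nut3, nut4 only 3 to 5 are there at a start; the rules pass over those that are not, and their reading is None.
Of adapter0, adapter1, adapter2, adapter3 only 2 to 4 are there at a start; the rules pass over those that are not, and their reading is None.
At some moment in a run one of adapter0, adapter1, adapter2, adapter3 may be knocked a few centimetres aside while the robot is not near it.
It also fails if it takes over 210 s, if anything falls off the work surface, if the arm or the gripper's body presses on something with over 40 N, if the wrist force passes 120 N, or if a joint passes its speed limit or range.

## Working session

There is one attempt and no reset: what is moved stays moved. The work goes in short steps, Python scripts to look and compute and a shell command to move; the robot and the scene stay as the last step left them, time stands still between calls to the robot, and variables do not carry over. Pictures are saved under pics/ and viewed, and the job is handed in when it is done.

```bash
mkdir -p pics; ls; python3 - <<'E'
from workcell import bot
import cv2,numpy as np
for n in("scene","top"):
    c=bot.get_calibration(n);print(n,c)
    p,d=bot.camera(n);cv2.imwrite(f"pics/{n}0.png",p);np.save(f"pics/{n}0d.npy",d)
print(bot.get_obs(),bot.pinch_z)
E
```

```text
pics
scene {'vfov': 50.1264864494934, 'cx': 319.2747369775929, 'cy': 241.6600498445355, 'R': array([[-0.8225701 ,  0.56826132,  0.02138932],
       [ 0.34710549,  0.53152518, -0.77265695],
       [-0.45044002, -0.62814016, -0.63446334]]), 't': array([ 0.41035369, -0.10443701,  1.59667227])}
top {'vfov': 44.65433094116486, 'cx': 325.9667362553696, 'cy': 232.9838115813162, 'R': array([[ 0.00445755, -0.99975827,  0.02152971],
       [-0.99171169, -0.00718422, -0.12828216],
       [ 0.12840583, -0.02077944, -0.99150399]]), 't': array([0.03697097, 0.56027216, 1.75435894])}
{'clock': 0.1, 'joint_pos': array([1.11999652e+00, 2.41326075e-01, 3.84685523e-03, 1.33522288e+00,
       4.66409761e-06, 1.57077511e+00]), 'joint_vel': array([-0.00066176, -0.00113758,  0.00313288, -0.00105563, -0.00023373,
        0.000911  ]), 'tau': array([-5.04757500e-04, -3.73138154e+01,  2.53010058e+01,  1.08909019e-02,
       -9.25283189e-06, -1.58301415e-06]), 'eef_pos': array([0.21758847, 0.4495273 , 0.23050316]), 'tool_rot': array([ 8.47250017e-01,  5.31193468e-01, -8.08582356e-04,  5.04173974e-04]), 'ft_force': array([0.45150493, 0.09367986, 0.02652346]), 'ft_torque': array([-0.017792  , -0.00837206, -0.03332036]), 'grip_width': 0.08501628055671771} 0.0187
```

View pics/scene0.png

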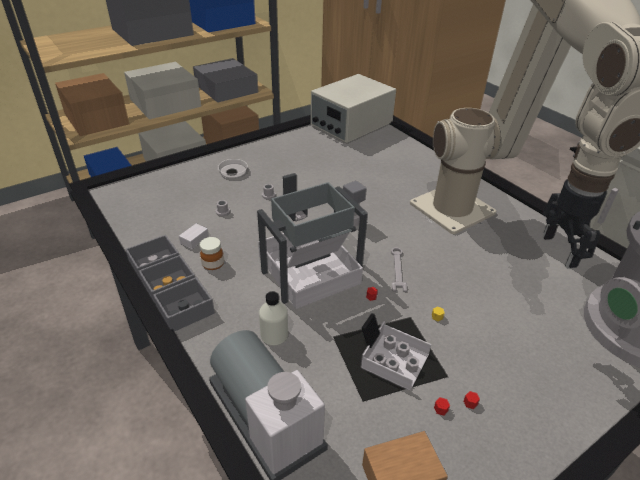

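View pics/top0.png

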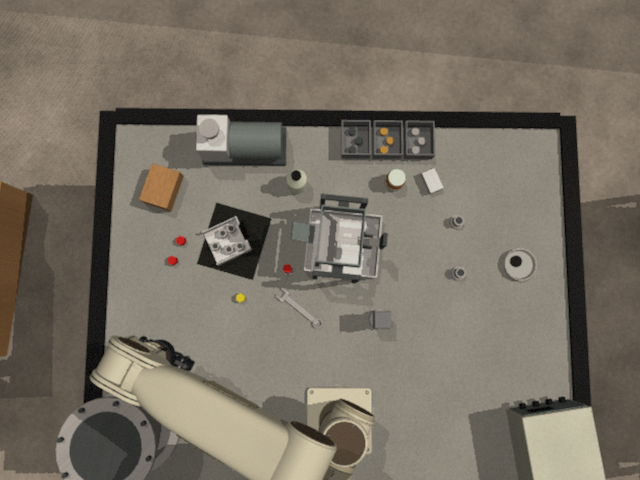

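```bash
cat > h.py <<'E'
from workcell import bot
import cv2,numpy as np
def ray(n,u,v):
    c=bot.get_calibration(n);f=240/np.tan(np.radians(c['vfov']/2))
    R=np.array(c['R']);t=np.array(c['t'])
    return -R.T@t, R.T@np.array([(u-c['cx'])/f,(v-c['cy'])/f,1.])
def onz(n,u,v,z):
    o,d=ray(n,u,v);return o+d*(z-o[2])/d[2]
def pt(n,u,v,dep):
    o,d=ray(n,u,v);return o+d*dep
def proj(n,X):
    c=bot.get_calibration(n);f=240/np.tan(np.radians(c['vfov']/2))
    p=np.array(c['R'])@np.asarray(X,float)+c['t'];return f*p[0]/p[2]+c['cx'],f*p[1]/p[2]+c['cy']
def cloud(n,d):
    c=bot.get_calibration(n);f=240/np.tan(np.radians(c['vfov']/2))
    R=np.array(c['R']);t=np.array(c['t'])
    v,u=np.mgrid[0:480,0:640]
    P=np.stack([(u-c['cx'])/f*d,(v-c['cy'])/f*d,d],-1)-t
    return P@R
def crop(img,x0,y0,x1,y1,k,name):
    cv2.imwrite("pics/"+name,cv2.resize(img[y0:y1,x0:x1],None,fx=k,fy=k,interpolation=cv2.INTER_CUBIC))
E
python3 - <<'E'
from h import *
t=cv2.imread("pics/top0.png");s=cv2.imread("pics/scene0.png")
crop(t,270,180,400,290,6,"t_st.png");crop(t,160,170,320,310,5,"t_tray.png");crop(t,370,200,550,290,4,"t_ad.png")
crop(s,240,170,380,310,4,"s_st.png");crop(s,320,280,480,420,5,"s_tray.png");crop(s,200,150,300,230,6,"s_ad.png")
E
```

```text
(no output)
```

View pics/t_st.png

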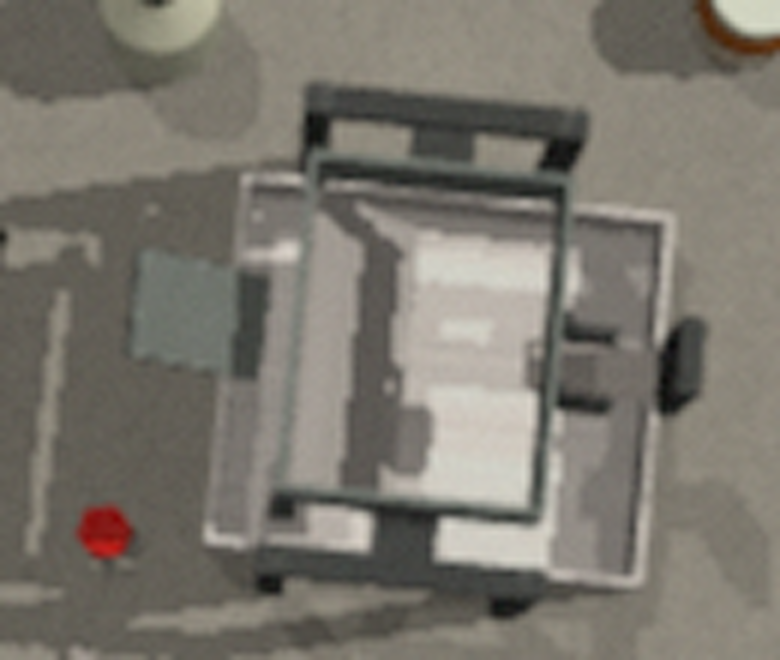

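View pics/t_tray.png

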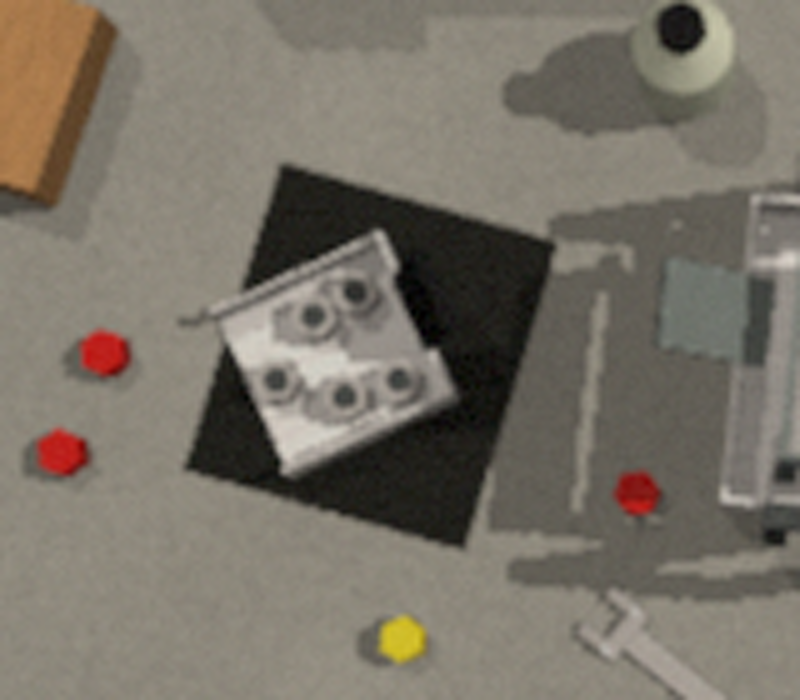

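View pics/s_st.png

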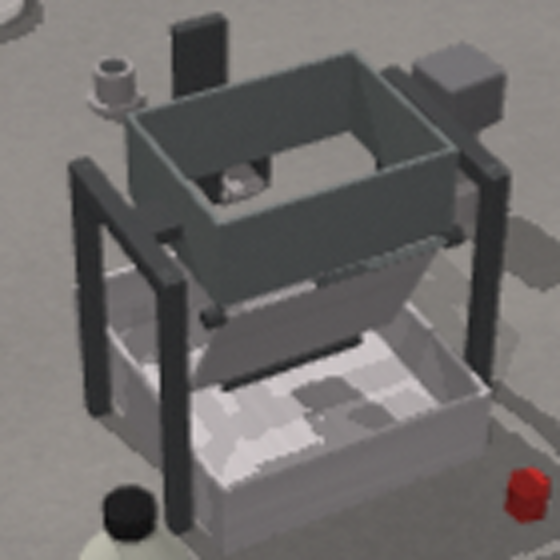

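View pics/s_tray.png

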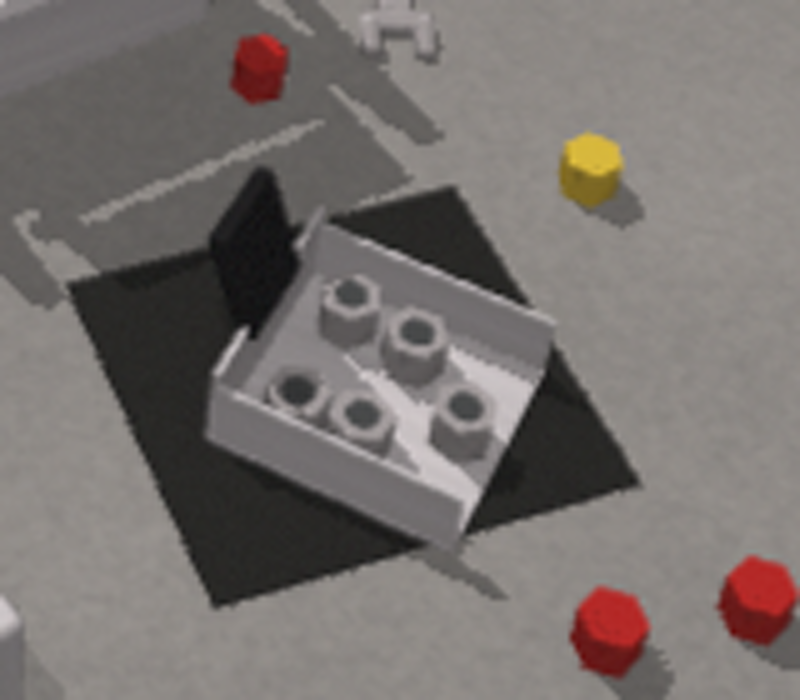

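View pics/s_ad.png

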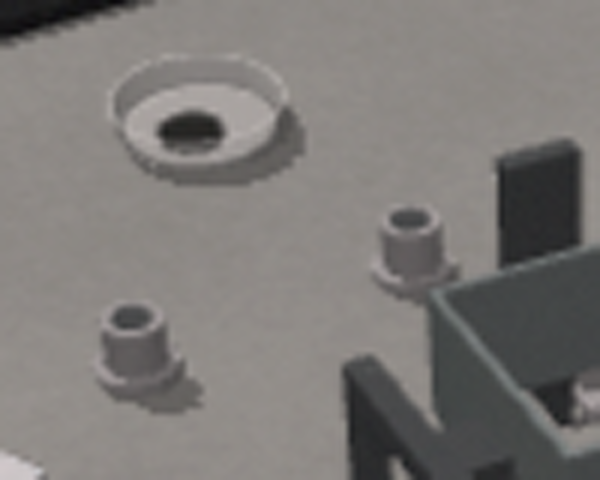

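View pics/t_ad.png

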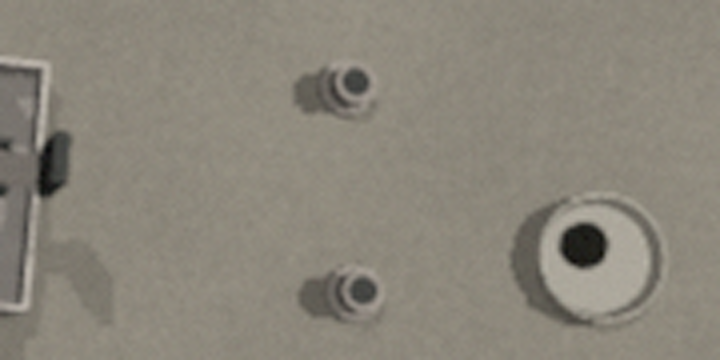

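```bash
python3 - <<'E'
from h import *
np.set_printoptions(precision=3,suppress=True)
ds=np.load("pics/scene0d.npy");dt=np.load("pics/top0d.npy")
C=cloud("scene",ds);T=cloud("top",dt)
print("scene 300,215",C[213:219,296:306:3].reshape(-1,3))
for n,u,v in[("jar",396,179),("solv",297,176),("block",380,320),("tab",384,240),("lever",300,231),("dish",519,264)]:print(n,T[v,u])
# bench bumps from top cloud: heights
z=T[...,2];m=((z>0.012)&(z<0.06)&(dt>0)).astype(np.uint8)
n,l,st,ce=cv2.connectedComponentsWithStats(m)
for i in range(1,n):
    if st[i,4]>25: 
        w=l==i;print(st[i],T[w].mean(0),T[w].max(0)-T[w].min(0))
# adapters hub tops
for u,v in[(457,221),(459,272)]:
    w=T[v-12:v+13,u-12:u+13].reshape(-1,3);k=w[w[:,2]>0.025];print("hub",(k.min(0)+k.max(0))/2,len(k),k[:,2].max())
    k=w[w[:,2]>0.005];print("all",(k.min(0)+k.max(0))/2,len(k))
# box rim
k=T[(z>0.218)&(z<0.236)&(dt>0)];k=k[(k[:,0]>.3)&(k[:,0]<.75)&(abs(k[:,1])<.3)]
print(len(k),k.min(0),k.max(0))
print(cv2.minAreaRect((k[:,:2]*1000).astype(np.float32)))
E
```

```text
scene 300,215 [[ 0.528 -0.068  0.15 ]
 [ 0.523 -0.061  0.152]
 [ 0.513 -0.062  0.147]
 [ 0.508 -0.057  0.149]
 [ 0.531 -0.063  0.151]
 [ 0.524 -0.059  0.151]
 [ 0.52  -0.052  0.153]
 [ 0.512 -0.05   0.151]
 [ 0.532 -0.062  0.149]
 [ 0.528 -0.054  0.152]
 [ 0.52  -0.052  0.15 ]
 [ 0.514 -0.048  0.15 ]
 [ 0.535 -0.057  0.15 ]
 [ 0.528 -0.054  0.149]
 [ 0.522 -0.05   0.149]
 [ 0.515 -0.045  0.149]
 [ 0.534 -0.058  0.146]
 [ 0.531 -0.05   0.15 ]
 [ 0.523 -0.047  0.148]
 [ 0.516 -0.045  0.147]
 [ 0.431 -0.221 -0.002]
 [ 0.532 -0.048  0.148]
 [ 0.525 -0.044  0.148]
 [ 0.411 -0.203  0.001]]
jar [ 0.722 -0.171  0.075]
solv [0.717 0.128 0.124]
block [ 0.299 -0.114  0.125]
tab [ 0.515 -0.113  0.241]
lever [0.542 0.116 0.211]
dish [ 0.471 -0.562  0.005]
[ 98 107  89  33 756] [0.925 0.638 0.016] [0.105 0.274 0.016]
[ 182  108  409  372 7828] [ 0.68  -0.404  0.022] [1.125 1.257 0.048]
[202 127  84  38 611] [0.801 0.271 0.025] [0.12  0.259 0.048]
[347 126   9   9  51] [ 0.891 -0.039  0.019] [0.028 0.025 0.017]
[411 127   8   8  49] [ 0.891 -0.24   0.021] [0.026 0.025 0.019]
[ 96 136  18  30 195] [
[... 1491 characters left out ...]
7 0.015]
[453 266  12  13 106] [ 0.443 -0.367  0.032] [0.037 0.03  0.034]
[236 293   9   9  59] [0.364 0.301 0.022] [0.024 0.024 0.021]
[368 309  16  17  54] [ 0.311 -0.103  0.029] [0.048 0.043 0.025]
[307 387  64  43 809] [0.059 0.016 0.017] [0.122 0.189 0.047]
[150 428  29  43 393] [-0.077  0.504  0.032] [0.123 0.076 0.045]
[367 432   4  19  37] [-0.058 -0.09   0.017] [0.052 0.01  0.012]
hub [ 0.475 -0.153  0.918] 92 1.8105308375554556
all [ 0.487 -0.166  0.908] 223
hub [ 0.395 -0.152  0.918] 88 1.8105308375554556
all [ 0.406 -0.167  0.908] 243
487 [ 0.448 -0.12   0.218] [0.615 0.142 0.236]
((532.1658935546875, 10.250175476074219), (261.8739013671875, 158.56040954589844), 84.5351791381836)
```

```bash
python3 - <<'E'
from h import *
np.set_printoptions(precision=4,suppress=True)
dt=np.load("pics/top0d.npy");ds=np.load("pics/scene0d.npy")
T=cloud("top",dt);C=cloud("scene",ds)
for nm,P,D in(("top",T,dt),("scene",C,ds)):
    k=P[(P[...,2]>.215)&(P[...,2]<.235)&(D>0)&(D<1.9)]
    k=k[(k[:,0]>.4)&(k[:,0]<.65)&(k[:,1]>-.1)&(k[:,1]<.1)]
    r=cv2.minAreaRect((k[:,:2]*1000).astype(np.float32));print(nm,"rim",len(k),r,k[:,2].mean())
    k=P[(P[...,2]>.20)&(P[...,2]<.245)&(D>0)&(D<1.9)]
    k=k[(k[:,0]>.4)&(k[:,0]<.65)&(k[:,1]>-.2)&(k[:,1]<-.1)];print("tab",len(k),k.mean(0),k.min(0),k.max(0))
    k=P[(P[...,2]>.17)&(P[...,2]<.245)&(D>0)&(D<1.9)]
    k=k[(k[:,0]>.4)&(k[:,0]<.65)&(k[:,1]>.085)&(k[:,1]<.18)];print("lever",len(k),k.mean(0),k.min(0),k.max(0))
    for a in((.604,-.365),(.443,-.367)):
        w=(abs(P[...,0]-a[0])<.04)&(abs(P[...,1]-a[1])<.04)&(D>0)&(D<1.9)
        k=P[w&(P[...,2]>.030)&(P[...,2]<.04)]
        print("hub",cv2.minEnclosingCircle((k[:,:2]*1000).astype(np.float32)),np.median(k,0),len(k))
# mat
img=cv2.imread("pics/top0.png");m=(img.max(2)<45).astype(np.uint8);m[:, :190]=0;m[:, 280:]=0;m[:195]=0;m[285:]=0
m=cv2.morphologyEx(m,cv2.MORPH_OPEN,np.ones((2,2)))
u=np.argwhere(m)[:,::-1].astype(np.float32)
pts=np.array([onz("top",a,b,.003)[:2]*1000 for a,b in u],np.float32)
print("mat",cv2.minAreaRect(pts),len(u))
# tray walls
w=(dt>0)&(T[...,0]>.4)&(T[...,0]<.68)&(T[...,1]>.22)&(T[...,1]<.46)
for lo,hi in((.030,.042),(.042,.055),(.06,.1)):
    k=T[w&(T[...,2]>lo)&(T[...,2]<hi)];print(lo,len(k),k.mean(0),cv2.minAreaRect((k[:,:2]*1000).astype(np.float32)))
for lo,hi in((.030,.042),(.042,.055),(.055,.1)):
    w=(ds>0)&(C[...,0]>.4)&(C[...,0]<.68)&(C[...,1]>.22)&(C[...,1]<.46)
    k=C[w&(C[...,2]>lo)&(C[...,2]<hi)];print("sc",lo,len(k),k.mean(0),cv2.minAreaRect((k[:,:2]*1000).astype(np.float32)))
E
```

```text
top rim 349 ((531.682373046875, 5.196502685546875), (123.12262725830078, 158.56040954589844), 84.5351791381836) 0.22550551266019586
tab 77 [ 0.5193 -0.1126  0.2304] [ 0.5018 -0.1198  0.2023] [ 0.5385 -0.1062  0.2418]
lever 381 [0.5413 0.1126 0.2085] [0.5146 0.0852 0.1754] [0.569  0.1423 0.2369]
hub ((604.34716796875, -366.92626953125), 16.561809539794922) [ 0.6037 -0.3653  0.0345] 71
hub ((443.9852294921875, -367.8283996582031), 15.524331092834473) [ 0.443  -0.3675  0.0351] 64
scene rim 871 ((529.3273315429688, 7.0077972412109375), (130.97708129882812, 161.41290283203125), 83.87651062011719) 0.22239521745071922
tab 204 [ 0.5203 -0.1092  0.2206] [ 0.4991 -0.1194  0.2005] [ 0.5376 -0.1018  0.2388]
lever 95 [0.5432 0.1249 0.2173] [0.4238 0.085  0.1703] [0.568  0.1445 0.2338]
hub ((601.668701171875, -364.9301452636719), 17.59677505493164) [ 0.6028 -0.3641  0.0343] 61
hub ((443.2483825683594, -366.8744812011719), 20.39227294921875) [ 0.4414 -0.3654  0.0341] 56
mat ((535.0201416015625, 321.3707275390625), (176.6778564453125, 196.29885864257812), 74.0810317993164) 2145
0.03 205 [0.5399 0.3449 0.0346] ((537.768798828125, 346.1642150878906), (111.23603820800781, 115.52237701416016), 25.921588897705078)
0.042 58 [0.5478 0.3133 0.047 ] ((538.137939453125, 344.5792236328125), (111.3936996459961, 113.55208587646484), 26.587251663208008)
0.06 114 [0.566  0.2835 0.0844] ((566.4166870117188, 284.62286376953125), (50.82822036743164, 22.81321144104004), 29.191116333007812)
sc 0.03 536 [0.5395 0.3471 0.0352] ((536.0406494140625, 345.96826171875), (115.149169921875, 118.10936737060547), 25.879146575927734)
sc 0.042 134 [0.5593 0.3061 0.0474] ((538.0491943359375, 344.5476379394531), (109.27259063720703, 119.55270385742188), 24.360828399658203)
sc 0.055 323 [0.5677 0.2898 0.0783] ((565.2072143554688, 287.73126220703125), (52.0914421081543, 25.517017364501953), 24.815853118896484)
```

```bash
cat > plan.py <<'E'
# usage: plan.py N x y z yaw_deg theta_deg [s = station coords for xy]
import sys
from h import *
from scipy.spatial.transform import Rotation as Ro
np.set_printoptions(precision=4,suppress=True)
S0=np.array([.5315,.0055]);SY=np.radians(-5.5)
def st(x,y): return S0+np.array([np.cos(SY)*x-np.sin(SY)*y,np.sin(SY)*x+np.cos(SY)*y])
def inst(p):
    d=np.asarray(p)[:2]-S0;return np.array([np.cos(SY)*d[0]+np.sin(SY)*d[1],-np.sin(SY)*d[0]+np.cos(SY)*d[1]])
def Rt(yaw,th): return Ro.from_euler('z',yaw,degrees=True)*Ro.from_euler('y',th,degrees=True)*Ro.from_euler('x',180,degrees=True)
def plan(N,p,R):
    o=bot.get_obs();R0=Ro.from_quat(o['tool_rot']);p0=o['eef_pos']
    rv=(R0.inv()*R).as_rotvec();pt_=R0.inv().apply(p-p0)
    Rr=Ro.from_rotvec(rv/N);A=sum((Ro.from_rotvec(rv/N*i).as_matrix() for i in range(N)),np.zeros((3,3)))
    pr=np.linalg.solve(A,pt_)
    print("now",p0,"st",inst(p0),"target",p,"st",inst(p))
    print(f"row x{N}: shift",pr/.025,"turn",rv/N/np.pi,"deg/row",np.degrees(np.linalg.norm(rv))/N)
if __name__=="__main__":
    a=sys.argv[1:];N=int(a[0]);x,y,z,yaw,th=map(float,a[1:6])
    if len(a)>6: x,y=st(x,y)
    plan(N,np.array([x,y,z]),Rt(yaw,th))
E
python3 plan.py 16 0 .116 .26 84.5 0 s
```

```text
now [0.2176 0.4495 0.2305] st [-0.355   0.4119] target [0.5426 0.121  0.26  ] st [-0.     0.116]
row x16: shift [-0.5634  1.0157 -0.0732] turn [-0.      0.     -0.0071] deg/row 1.2705000756307891
```

```bash
for i in 1 2; do python3 -m inch '[[-0.563,1,-0.073,0,0,-0.007,1],[-0.563,1,-0.073,0,0,-0.007,1],[-0.563,1,-0.073,0,0,-0.007,1],[-0.563,1,-0.073,0,0,-0.007,1],[-0.563,1,-0.073,0,0,-0.007,1],[-0.563,1,-0.073,0,0,-0.007,1],[-0.563,1,-0.073,0,0,-0.007,1],[-0.563,1,-0.073,0,0,-0.007,1]]'; done; python3 plan.py 8 0 .116 .235 84.5 0 s;
```

```text
clock: 0.9
eef_pos: [0.3631, 0.2712, 0.2456]
tool_rot: [0.797, 0.604, -0.0, 0.0]
ft_force: [0.6, -0.1, 0.0]
grip_width: -0.0002
clock: 1.7
eef_pos: [0.537, 0.1219, 0.26]
tool_rot: [0.741, 0.672, -0.0, -0.0]
ft_force: [0.4, 0.1, -0.3]
grip_width: 0.0003
now [0.537  0.1219 0.26  ] st [-0.0057  0.1164] target [0.5426 0.121  0.235 ] st [-0.     0.116]
row x8: shift [-0.0019  0.0286  0.1252] turn [-0.      0.     -0.0001] deg/row 0.01821039105689339
```

```bash
python3 -m inch '[[0,0.03,0.3,0,0,0,1],[0,0.03,0.3,0,0,0,1],[0,0.03,0.3,0,0,0,1],[0.08,0.03,0.3,0,0,0,1],[0.08,0.03,0.3,0,0,0,1],[0.08,0.03,0.3,0,0,0,1],[0.08,0.03,0.3,0,0,0,1],[0.08,0.03,0.3,0,0,0,1]]'; python3 -m inch '[[0.06,0,0.3,0,0,0,1],[0.06,0,0.3,0,0,0,1],[0.05,0,0.3,0,0,0,1],[0.05,0,0.3,0,0,0,1],[0.03,0,0.3,0,0,0,1],[0.02,0,0.3,0,0,0,1],[0,0,0.2,0,0,0,1],[0,0,0,0,0,0,1]]';python3 - <<'E'
from h import *
from plan import inst
p,d=bot.camera("scene");crop(p,220,130,400,310,4,"s1.png");p,d=bot.camera("top");crop(p,270,180,400,290,5,"t1.png");o=bot.get_obs();print(inst(o['eef_pos']),o['eef_pos'],o['ft_force'])
E
```

```text
clock: 2.5
eef_pos: [0.5435, 0.1327, 0.2001]
tool_rot: [0.741, 0.671, 0.0, 0.0]
ft_force: [0.1, -1.4, 1.8]
grip_width: -0.0006
clock: 3.3
eef_pos: [0.5438, 0.1386, 0.1496]
tool_rot: [0.741, 0.671, -0.001, -0.0]
ft_force: [0.2, 0.4, 2.1]
grip_width: 0.0004
[-0.0005  0.1338] [0.5438 0.1387 0.1504] [ 0.151  -0.4513  2.0523]
```

View pics/s1.png

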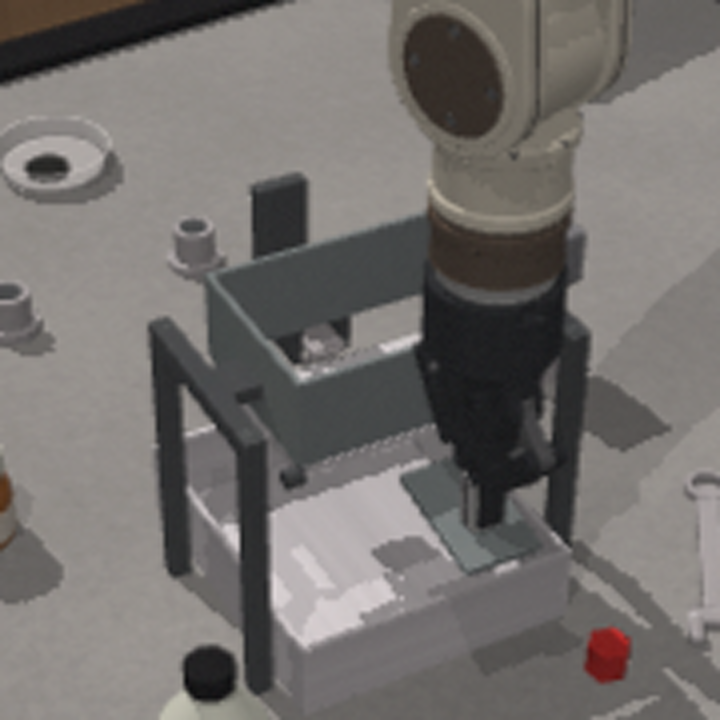

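```bash
python3 -m inch '[[0,0,0.1,0,0,0,1],[0,0,0.1,0,0,0,1],[0,0,0.1,0,0,0,1],[0,0,0.1,0,0,0,1],[0,0,0.05,0,0,0,1],[0,0,0.05,0,0,0,1],[0,0,0,0,0,0,1],[0,0,0,0,0,0,1]]'; python3 - <<'E'
from h import *
p,d=bot.camera("scene");crop(p,220,130,400,310,4,"s2.png")
C=cloud("scene",d);k=C[(d>0)&(C[...,2]>.14)&(C[...,2]<.175)&(abs(C[...,0]-.52)<.06)&(abs(C[...,1])<.045)]
print(len(k),np.percentile(k[:,2],[5,50,95]))
E
```

```text
clock: 4.2
eef_pos: [0.5442, 0.1379, 0.1428]
tool_rot: [0.741, 0.671, 0.001, 0.002]
ft_force: [-9.1, -4.8, 25.1]
grip_width: 0.0
160 [0.14704151 0.14969617 0.15269978]
```

View pics/s2.png

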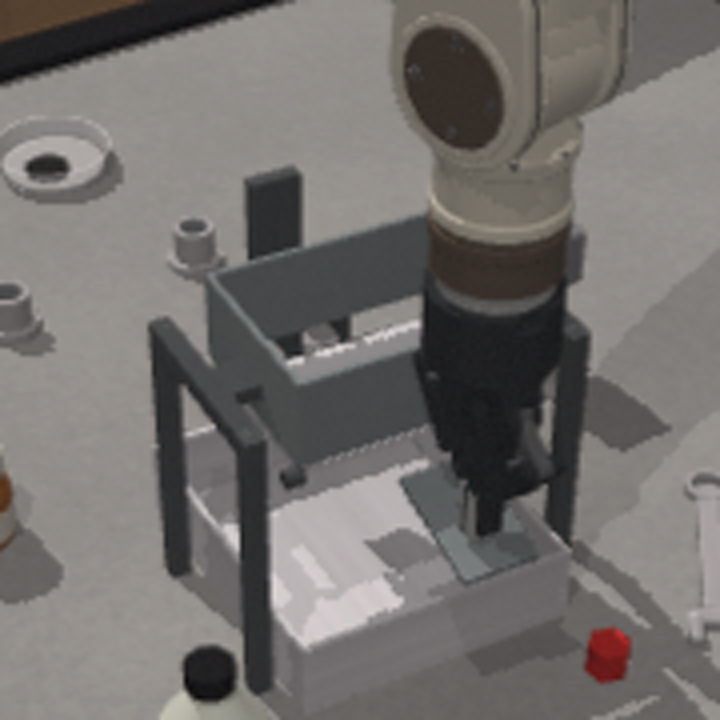

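```bash
python3 -m inch '[[0,0,0.05,0,0,0,1],[0,0,0.05,0,0,0,1],[0,0,0.05,0,0,0,1],[0,0,0.05,0,0,0,1],[0,0,0,0,0,0,1],[0,0,0,0,0,0,1],[0,0,0,0,0,0,1],[0,0,0,0,0,0,1]]'; python3 - <<'E'
from h import *
p,d=bot.camera("scene");crop(p,220,130,400,310,4,"s3.png")
E
```

```text
clock: 5.05
eef_pos: [0.5442, 0.139, 0.1328]
tool_rot: [0.741, 0.671, -0.0, -0.0]
ft_force: [1.2, 0.4, 2.4]
grip_width: -0.0001
```

View pics/s3.png

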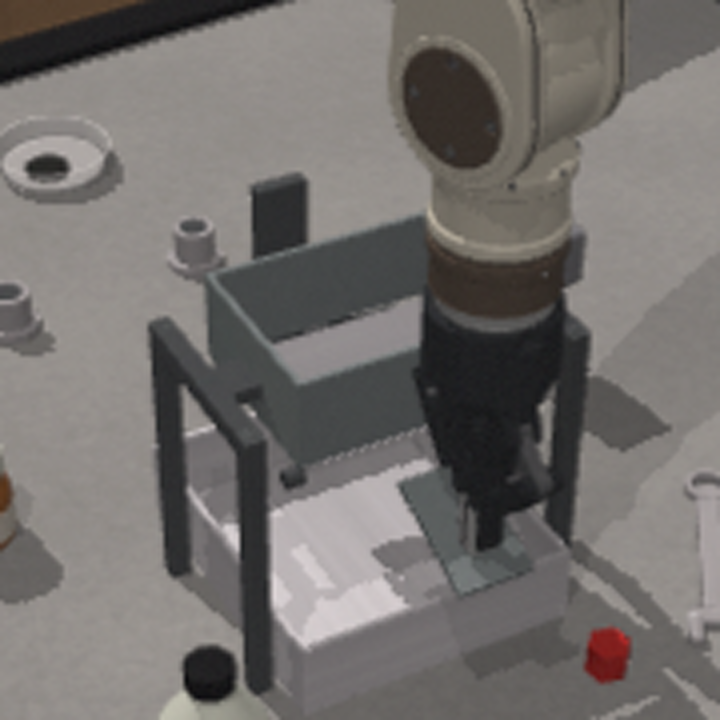

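```bash
python3 -m inch '[[0,0,-0.2,0,0,0,1],[0,0,-0.9,0,0,0,1],[0,0,-0.9,0,0,0,1],[0,0,-0.9,0,0,0,1],[0,0,-0.9,0,0,0,1],[0,0,-0.9,0,0,0,-1],[0,0,-0.9,0,0,0,-1],[0,0,-0.6,0,0,0,-1]]'; python3 - <<'E'
from h import *
np.set_printoptions(precision=4,suppress=True)
p,d=bot.camera("scene");cv2.imwrite("pics/s4.png",p)
t,e=bot.camera("top");cv2.imwrite("pics/t4.png",t)
C=cloud("scene",d);k=C[(d>0)&(C[...,2]>.14)&(C[...,2]<.18)&(abs(C[...,0]-.52)<.06)&(abs(C[...,1])<.045)]
print(len(k),np.percentile(k[:,2],[5,50,95]))
for nm,P,D in(("scene",C,d),("top",cloud("top",e),e)):
  for a in((.604,-.365),(.443,-.367)):
    w=(abs(P[...,0]-a[0])<.06)&(abs(P[...,1]-a[1])<.06)&(D>0)&(D<1.9)
    k=P[w&(P[...,2]>.030)&(P[...,2]<.04)]
    print("hub",cv2.minEnclosingCircle((k[:,:2]*1000).astype(np.float32)),np.median(k,0),len(k))
E
python3 plan.py 8 .604 -.366 .15 84.5 0
```

```text
clock: 5.9
eef_pos: [0.5438, 0.1391, 0.2895]
tool_rot: [0.741, 0.671, 0.0, -0.0]
ft_force: [0.4, 0.1, -0.1]
grip_width: 0.0429
328 [0.1579 0.1605 0.1636]
hub ((601.5310668945312, -367.07537841796875), 18.929229736328125) [ 0.6019 -0.3627  0.0343] 63
hub ((439.17987060546875, -366.76019287109375), 19.043821334838867) [ 0.4418 -0.3615  0.0343] 59
hub ((603.5299072265625, -367.19635009765625), 16.735536575317383) [ 0.6059 -0.3682  0.0358] 58
hub ((443.5517272949219, -367.7389831542969), 15.67454719543457) [ 0.443  -0.3673  0.0343] 66
now [0.5447 0.1393 0.2902] st [0.0003 0.1345] target [ 0.604 -0.366  0.15 ] st [ 0.1078 -0.3628]
row x8: shift [-2.4862  0.5398  0.7   ] turn [ 0.0001 -0.0001 -0.0001] deg/row 0.0320324740103184
```

View pics/s4.png

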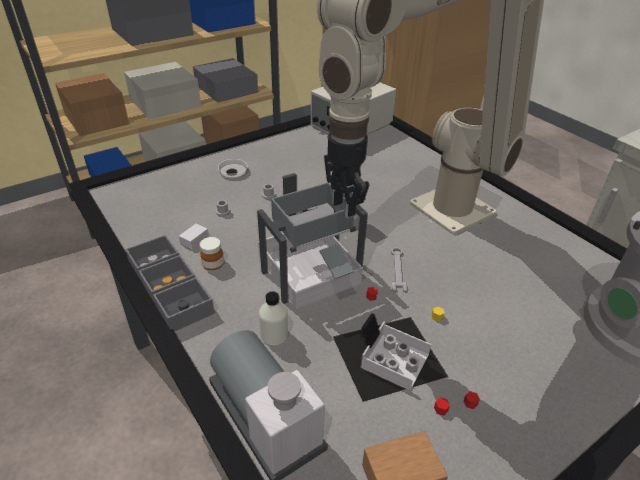

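View pics/t4.png

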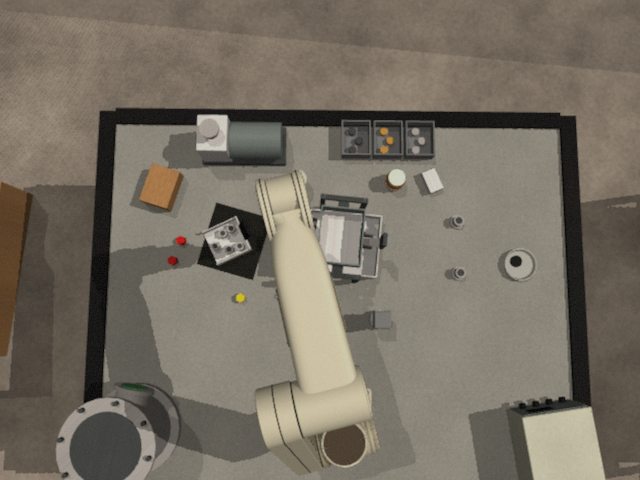

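```bash
for i in 1 2; do python3 -m inch '[[-0.83,0.18,0,0,0,0,-1],[-0.83,0.18,0,0,0,0,-1],[-0.83,0.18,0,0,0,0,-1],[-0.83,0.18,0,0,0,0,-1],[-0.83,0.18,0,0,0,0,-1],[-0.83,0.18,0,0,0,0,-1],[-0.83,0.18,0,0,0,0,-1],[-0.83,0.18,0,0,0,0,-1]]'; done;  python3 -m inch '[[-0.83,0.18,0.7,0,0,0,-1],[-0.83,0.18,0.7,0,0,0,-1],[-0.83,0.18,0.7,0,0,0,-1],[-0.83,0.18,0.7,0,0,0,-1],[-0.83,0.18,0.7,0,0,0,-1],[-0.83,0.18,0.7,0,0,0,-1],[-0.83,0.18,0.7,0,0,0,-1],[-0.83,0.18,0.7,0,0,0,-1]]'; python3 plan.py 8 .603 -.3662 .012 84.5 0;python3 - <<'E'
from h import *
p,d=bot.camera("scene");crop(p,180,100,330,240,5,"s5.png")
E
```

```text
clock: 6.8
eef_pos: [0.5627, -0.0305, 0.2863]
tool_rot: [0.741, 0.671, -0.001, -0.001]
ft_force: [-0.3, -0.5, 0.4]
grip_width: 0.0854
clock: 7.6
eef_pos: [0.5822, -0.199, 0.2862]
tool_rot: [0.741, 0.671, -0.001, -0.002]
ft_force: [0.3, 0.6, -0.3]
grip_width: 0.0853
clock: 8.4
eef_pos: [0.6019, -0.3685, 0.1458]
tool_rot: [0.741, 0.671, -0.0, -0.001]
ft_force: [-0.1, -0.6, -0.8]
grip_width: 0.0853
now [ 0.6019 -0.3685  0.1458] st [ 0.106  -0.3655] target [ 0.603  -0.3662  0.012 ] st [ 0.1068 -0.3631]
row x8: shift [0.0115 0.0047 0.6689] turn [-0.0001 -0.     -0.0001] deg/row 0.02462163021632459
```

View pics/s5.png

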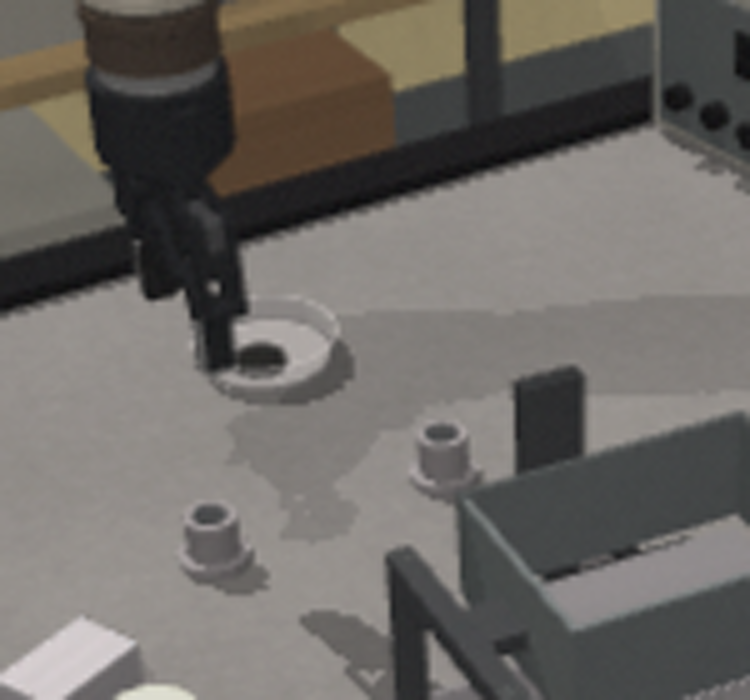

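```bash
python3 -m inch '[[0.012,0,0.67,0,0,0,-1],[0.012,0,0.67,0,0,0,-1],[0.012,0,0.67,0,0,0,-1],[0.012,0,0.67,0,0,0,-1],[0.012,0,0.67,0,0,0,-1],[0.012,0,0.67,0,0,0,-1],[0.012,0,0.67,0,0,0,-1],[0.012,0,0.67,0,0,0,-1]]';  python3 -m inch '[[0,0,0,0,0,0,1],[0,0,0,0,0,0,1],[0,0,0,0,0,0,1],[0,0,0,0,0,0,1],[0,0,0,0,0,0,1],[0,0,-0.8,0,0,0,1],[0,0,-0.9,0,0,0,1],[0,0,-0.9,0,0,0,1]]';python3 -m inch '[[0,0,-0.9,0,0,0,1],[0,0,-0.9,0,0,0,1],[0,0,-0.9,0,0,0,1],[0,0,-0.9,0,0,0,1],[0,0,-0.9,0,0,0,1],[0,0,-0.9,0,0,0,1],[0,0,-0.9,0,0,0,1],[0,0,-0.9,0,0,0,1]]';python3 plan.py 16 0.045 0 .29 84.5 0 s;python3 - <<'E'
from h import *
p,d=bot.camera("scene");crop(p,150,50,330,240,4,"s6.png")
E
```

```text
clock: 9.25
eef_pos: [0.602, -0.3649, 0.012]
tool_rot: [0.741, 0.671, -0.0, -0.001]
ft_force: [0.2, -0.3, 1.1]
grip_width: 0.0854
clock: 10.05
eef_pos: [0.6022, -0.3646, 0.0793]
tool_rot: [0.741, 0.671, -0.0, -0.001]
ft_force: [1.6, -0.7, -1.7]
grip_width: 0.0299
clock: 10.85
eef_pos: [0.6023, -0.3647, 0.26]
tool_rot: [0.741, 0.671, 0.0, -0.0]
ft_force: [0.4, -1.3, -2.3]
grip_width: 0.0298
now [ 0.6023 -0.3647  0.26  ] st [ 0.106  -0.3617] target [0.5763 0.0012 0.29  ] st [ 0.045 -0.   ]
row x16: shift [ 0.904  -0.1539 -0.0749] turn [-0.     -0.     -0.0001] deg/row 0.010433411324731625
```

View pics/s6.png

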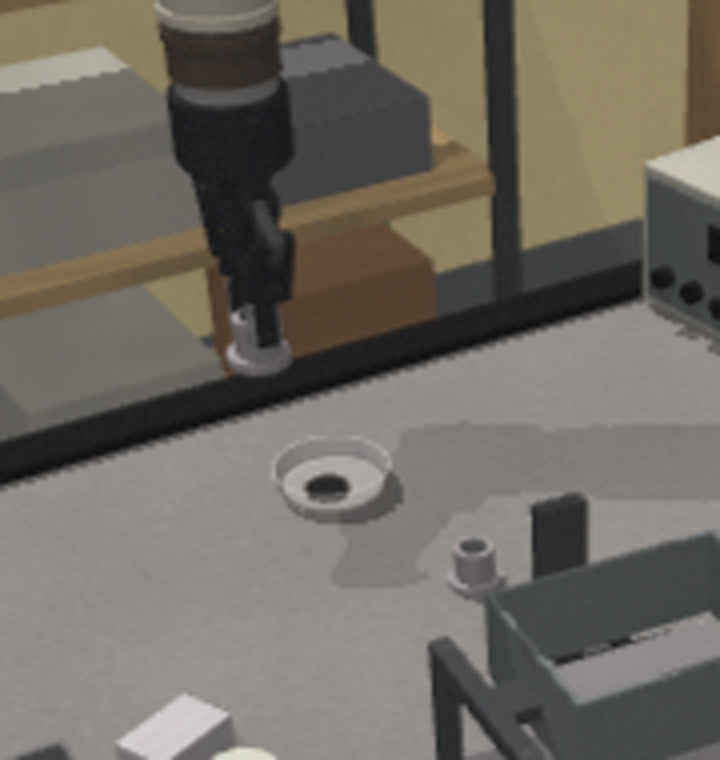

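```bash
python3 -m inch '[[0.6,-0.1,-0.15,0,0,0,1],[0.904,-0.154,-0.15,0,0,0,1],[0.904,-0.154,-0.15,0,0,0,1],[0.904,-0.154,-0.15,0,0,0,1],[0.904,-0.154,-0.15,0,0,0,1],[0.904,-0.154,-0.15,0,0,0,1],[0.904,-0.154,-0.15,0,0,0,1],[0.904,-0.154,-0.15,0,0,0,1]]';python3 -m inch '[[0.904,-0.154,0,0,0,0,1],[0.904,-0.154,0,0,0,0,1],[0.904,-0.154,0,0,0,0,1],[0.904,-0.154,0,0,0,0,1],[0.904,-0.154,0,0,0,0,1],[0.904,-0.154,0,0,0,0,1],[0.904,-0.154,0,0,0,0,1],[0.9,-0.154,0,0,0,0,1]]'; python3 plan.py 8 0.042 0 .19 84.5 0 s
```

```text
clock: 11.7
eef_pos: [0.59, -0.1886, 0.2885]
tool_rot: [0.741, 0.671, -0.0, -0.0]
ft_force: [-0.2, 0.3, -0.7]
grip_width: 0.0297
clock: 12.5
eef_pos: [0.5771, -0.0058, 0.2884]
tool_rot: [0.741, 0.671, -0.0, -0.0]
ft_force: [0.2, -0.8, -1.7]
grip_width: 0.0298
now [ 0.5771 -0.0058  0.2884] st [ 0.0465 -0.0069] target [0.5733 0.0015 0.19  ] st [0.042 0.   ]
row x8: shift [ 0.0343 -0.0222  0.4922] turn [-0.     -0.     -0.0001] deg/row 0.021072873384252434
```

```bash
python3 -m inch '[[0.034,-0.022,0.5,0,0,0,1],[0.034,-0.022,0.5,0,0,0,1],[0.034,-0.022,0.5,0,0,0,1],[0.034,-0.022,0.5,0,0,0,1],[0.034,-0.022,0.5,0,0,0,1],[0.034,-0.022,0.5,0,0,0,1],[0.034,-0.022,0.5,0,0,0,1],[0.034,-0.022,0.5,0,0,0,1]]';python3 -m inch '[[0,0,0.3,0,0,0,1],[0,0,0,0,0,0,1],[0,0,0,0,0,0,-0.1],[0,0,0,0,0,0,-0.1],[0,0,0,0,0,0,-0.1],[0,0,0,0,0,0,-0.1],[0,0,-0.5,0,0,0,-0.1],[0,0,-0.8,0,0,0,-0.1]]';python3 -m inch '[[0,0,-0.8,0,0,0,-0.1],[0,0,-0.8,0,0,0,-0.1],[0,0,-0.8,0,0,0,-0.1],[0,0,-0.8,0,0,0,-0.1],[-0.5,0,0,0,0,0,-1],[-0.9,0.05,0,0,0,0,-1],[-0.9,0.05,0,0,0,0,-1],[-0.9,0.05,0,0,0,0,-1]]'; python3 - <<'E'
from h import *
np.set_printoptions(precision=4,suppress=True)
p,d=bot.camera("scene");crop(p,180,100,380,300,4,"s7.png")
t,e=bot.camera("top");crop(t,270,180,490,290,3.6,"t7.png")
for nm,P,D in(("scene",cloud("scene",d),d),("top",cloud("top",e),e)):
  for a in((.443,-.367),):
    w=(abs(P[...,0]-a[0])<.06)&(abs(P[...,1]-a[1])<.06)&(D>0)&(D<1.9)
    k=P[w&(P[...,2]>.030)&(P[...,2]<.04)]
    print("hub",cv2.minEnclosingCircle((k[:,:2]*1000).astype(np.float32)),np.median(k,0),len(k))
E
python3 plan.py 16 .443 -.3672 .15 84.5 0
```

```text
clock: 13.3
eef_pos: [0.5733, 0.0005, 0.1879]
tool_rot: [0.741, 0.671, -0.0, -0.0]
ft_force: [-0.0, -0.4, -0.8]
grip_width: 0.0301
clock: 14.1
eef_pos: [0.573, 0.0004, 0.2139]
tool_rot: [0.741, 0.671, -0.001, -0.001]
ft_force: [1.0, -0.1, -0.2]
grip_width: 0.0468
clock: 14.9
eef_pos: [0.5692, -0.081, 0.2935]
tool_rot: [0.741, 0.671, -0.0, -0.0]
ft_force: [0.9, 0.2, -0.0]
grip_width: 0.0855
hub ((444.3837890625, -365.0210876464844), 19.073503494262695) [ 0.4433 -0.3639  0.0348] 53
hub ((443.87469482421875, -368.05499267578125), 16.17542839050293) [ 0.4432 -0.3668  0.0353] 53
now [ 0.569  -0.0828  0.2933] st [ 0.0458 -0.0843] target [ 0.443  -0.3672  0.15  ] st [-0.0524 -0.3795]
row x16: shift [-0.7386 -0.2425  0.3588] turn [-0.      0.     -0.0001] deg/row 0.02564478796666119
```

View pics/s7.png

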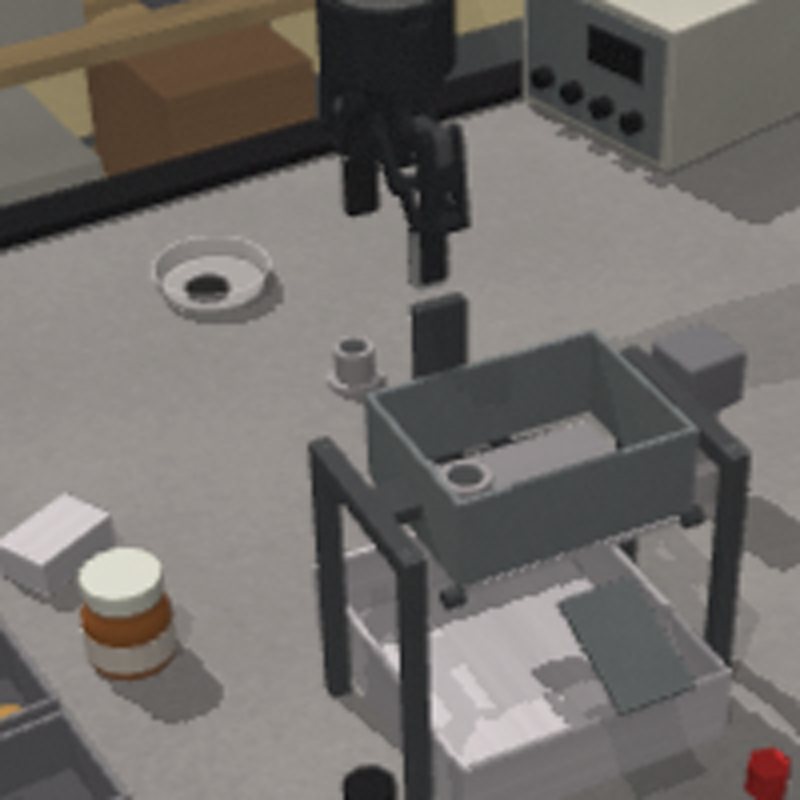

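View pics/t7.png

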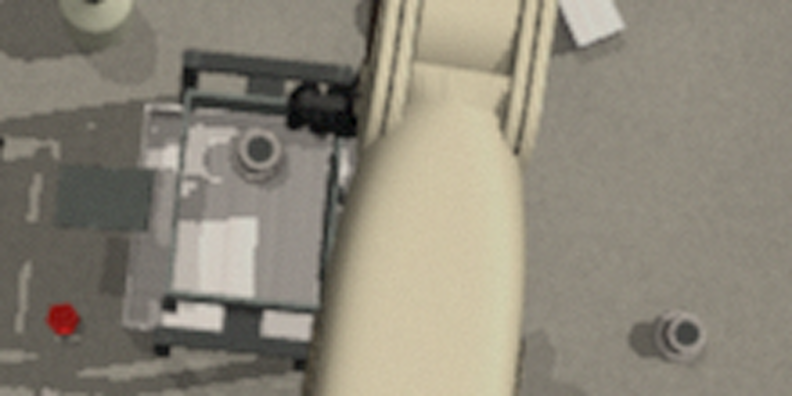

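```bash
python3 -m inch '[[-0.74,-0.24,0,0,0,0,-1],[-0.74,-0.24,0,0,0,0,-1],[-0.74,-0.24,0,0,0,0,-1],[-0.74,-0.24,0,0,0,0,-1],[-0.74,-0.24,0,0,0,0,-1],[-0.74,-0.24,0,0,0,0,-1],[-0.74,-0.24,0,0,0,0,-1],[-0.74,-0.24,0,0,0,0,-1]]';  python3 -m inch '[[-0.74,-0.24,0.7,0,0,0,-1],[-0.74,-0.24,0.7,0,0,0,-1],[-0.74,-0.24,0.7,0,0,0,-1],[-0.74,-0.24,0.7,0,0,0,-1],[-0.74,-0.24,0.7,0,0,0,-1],[-0.74,-0.24,0.7,0,0,0,-1],[-0.74,-0.24,0.7,0,0,0,-1],[-0.74,-0.24,0.7,0,0,0,-1]]'; python3 plan.py 8 .443 -.3672 .012 84.5 0;python3 - <<'E'
from h import *
np.set_printoptions(precision=4,suppress=True)
p,d=bot.camera("scene");P=cloud("scene",d)
w=(abs(P[...,0]-.443)<.06)&(abs(P[...,1]+.367)<.06)&(d>0)&(d<1.9);k=P[w&(P[...,2]>.030)&(P[...,2]<.04)]
print(np.median(k,0),len(k))
E
```

```text
clock: 15.8
eef_pos: [0.5067, -0.2226, 0.2935]
tool_rot: [0.741, 0.671, -0.0, -0.0]
ft_force: [0.2, -0.5, 0.5]
grip_width: 0.0854
clock: 16.6
eef_pos: [0.4442, -0.365, 0.1529]
tool_rot: [0.741, 0.671, 0.0, -0.0]
ft_force: [-0.2, -0.4, -0.8]
grip_width: 0.0855
now [ 0.4442 -0.365   0.1529] st [-0.0513 -0.3771] target [ 0.443  -0.3672  0.012 ] st [-0.0524 -0.3795]
row x8: shift [-0.0119 -0.0049  0.7044] turn [-0.     -0.     -0.0001] deg/row 0.020463447994662036
[ 0.4424 -0.3663  0.0343] 53
```

```bash
python3 -m inch '[[-0.01,0,0.7,0,0,0,-1],[-0.01,0,0.7,0,0,0,-1],[-0.01,0,0.7,0,0,0,-1],[-0.01,0,0.7,0,0,0,-1],[-0.01,0,0.7,0,0,0,-1],[-0.01,0,0.7,0,0,0,-1],[-0.01,0,0.7,0,0,0,-1],[-0.01,0,0.7,0,0,0,-1]]';  python3 -m inch '[[0,0,0,0,0,0,1],[0,0,0,0,0,0,1],[0,0,0,0,0,0,1],[0,0,0,0,0,0,1],[0,0,0,0,0,0,1],[0,0,-0.8,0,0,0,1],[0,0,-0.9,0,0,0,1],[0,0,-0.9,0,0,0,1]]';python3 -m inch '[[0,0,-0.9,0,0,0,1],[0,0,-0.9,0,0,0,1],[0,0,-0.9,0,0,0,1],[0,0,-0.9,0,0,0,1],[0,0,-0.9,0,0,0,1],[0,0,-0.9,0,0,0,1],[0,0,-0.9,0,0,0,1],[0,0,-0.9,0,0,0,1]]';python3 plan.py 16 -0.042 0 .29 84.5 0 s
```

```text
clock: 17.45
eef_pos: [0.4446, -0.3661, 0.0132]
tool_rot: [0.741, 0.671, 0.0, -0.0]
ft_force: [-0.0, -0.5, -0.3]
grip_width: 0.0851
clock: 18.25
eef_pos: [0.4444, -0.3662, 0.0795]
tool_rot: [0.741, 0.671, -0.0, -0.001]
ft_force: [0.1, 0.1, 0.1]
grip_width: 0.0299
clock: 19.05
eef_pos: [0.4444, -0.3663, 0.2599]
tool_rot: [0.741, 0.671, 0.0, -0.0]
ft_force: [-0.3, 0.4, -2.0]
grip_width: 0.0295
now [ 0.4444 -0.3663  0.2599] st [-0.051  -0.3784] target [0.4897 0.0095 0.29  ] st [-0.042  0.   ]
row x16: shift [ 0.9461  0.021  -0.0751] turn [-0.     -0.     -0.0001] deg/row 0.01070655179568124
```

```bash
python3 -m inch '[[0.6,0.02,-0.15,0,0,0,1],[0.94,0.02,-0.15,0,0,0,1],[0.94,0.02,-0.15,0,0,0,1],[0.94,0.02,-0.15,0,0,0,1],[0.94,0.02,-0.15,0,0,0,1],[0.94,0.02,-0.15,0,0,0,1],[0.94,0.02,-0.15,0,0,0,1],[0.94,0.02,-0.15,0,0,0,1]]';python3 -m inch '[[0.95,0.02,0,0,0,0,1],[0.95,0.02,0,0,0,0,1],[0.95,0.02,0,0,0,0,1],[0.95,0.02,0,0,0,0,1],[0.95,0.02,0,0,0,0,1],[0.95,0.02,0,0,0,0,1],[0.95,0.02,0,0,0,0,1],[0.95,0.02,0,0,0,0,1]]'; python3 plan.py 8 -0.042 0 .186 84.5 0 s
```

```text
clock: 19.85
eef_pos: [0.4657, -0.1861, 0.2879]
tool_rot: [0.741, 0.671, -0.0, -0.001]
ft_force: [-0.5, 0.5, -0.8]
grip_width: 0.03
clock: 20.65
eef_pos: [0.488, 0.0022, 0.2878]
tool_rot: [0.741, 0.672, -0.001, -0.001]
ft_force: [0.9, -1.2, -1.2]
grip_width: 0.0298
now [0.488  0.0022 0.2878] st [-0.043  -0.0075] target [0.4897 0.0095 0.186 ] st [-0.042  0.   ]
row x8: shift [0.0373 0.0056 0.5089] turn [-0.0001 -0.     -0.0001] deg/row 0.022652258715286686
```

```bash
python3 -m inch '[[0.037,0,0.51,0,0,0,1],[0.037,0,0.51,0,0,0,1],[0.037,0,0.51,0,0,0,1],[0.037,0,0.51,0,0,0,1],[0.037,0,0.51,0,0,0,1],[0.037,0,0.51,0,0,0,1],[0.037,0,0.51,0,0,0,1],[0.037,0,0.51,0,0,0,1]]';python3 -m inch '[[0,0,0.2,0,0,0,1],[0,0,0,0,0,0,1],[0,0,0,0,0,0,-0.1],[0,0,0,0,0,0,-0.1],[0,0,0,0,0,0,-0.1],[0,0,0,0,0,0,-0.1],[0,0,-0.5,0,0,0,-0.1],[0,0,-0.8,0,0,0,-0.1]]';python3 -m inch '[[0,0,-0.8,0,0,0,-0.1],[0,0,-0.8,0,0,0,-0.1],[0,0,-0.8,0,0,0,-0.1],[0,0,-0.8,0,0,0,-0.1],[0.5,0,0,0,0,0,-1],[0.9,0,0,0,0,0,-1],[0.9,0,0,0,0,0,-1],[0.9,0,0,0,0,0,-1]]'; python3 plan.py 10 .5796 .259 .20 115.9 -20;python3 - <<'E'
from h import *
p,d=bot.camera("scene");crop(p,220,100,480,420,2.4,"s8.png")
E
```

```text
clock: 21.45
eef_pos: [0.4884, 0.0086, 0.1853]
tool_rot: [0.741, 0.672, -0.001, -0.001]
ft_force: [-0.7, -0.1, -0.7]
grip_width: 0.0297
clock: 22.25
eef_pos: [0.489, 0.0076, 0.2139]
tool_rot: [0.741, 0.671, -0.001, -0.001]
ft_force: [0.9, 0.2, 0.4]
grip_width: 0.0469
clock: 23.05
eef_pos: [0.4976, 0.0885, 0.2937]
tool_rot: [0.741, 0.671, -0.0, -0.0]
ft_force: [-0.5, -0.4, -0.9]
grip_width: 0.0854
now [0.4976 0.0885 0.2937] st [-0.0417  0.0794] target [0.5796 0.259  0.2   ] st [0.0236 0.2569]
row x10: shift [0.5712 0.4427 0.4646] turn [ 0.003   0.0108 -0.0174] deg/row 3.7236616900290307
```

View pics/s8.png

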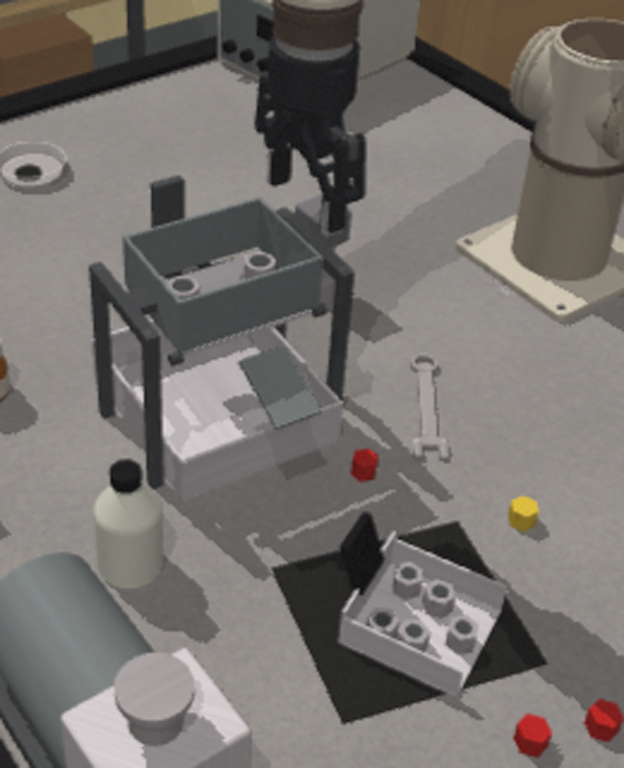

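```bash
python3 plan.py 16 .5796 .259 .20 115.9 -20
```

```text
now [0.4979 0.0916 0.2935] st [-0.0417  0.0825] target [0.5796 0.259  0.2   ] st [0.0236 0.2569]
row x16: shift [0.344  0.2795 0.2907] turn [ 0.0019  0.0067 -0.0108] deg/row 2.3128579686354036
```

```bash
for i in 1 2; do python3 -m inch '[[0.344,0.28,0.29,0.0019,0.0067,-0.0108,-1],[0.344,0.28,0.29,0.0019,0.0067,-0.0108,-1],[0.344,0.28,0.29,0.0019,0.0067,-0.0108,-1],[0.344,0.28,0.29,0.0019,0.0067,-0.0108,-1],[0.344,0.28,0.29,0.0019,0.0067,-0.0108,-1],[0.344,0.28,0.29,0.0019,0.0067,-0.0108,-1],[0.344,0.28,0.29,0.0019,0.0067,-0.0108,-1],[0.344,0.28,0.29,0.0019,0.0067,-0.0108,-1]]'; done; python3 plan.py 8 .5647 .2898 .0574 115.9 -20; python3 - <<'E'
from h import *
np.set_printoptions(precision=4,suppress=True)
p,d=bot.camera("scene");P=cloud("scene",d);crop(p,300,150,480,400,3,"s9.png")
# handle plate points in the scene cloud
from plan import *
k=P[(d>0)&(abs(P[...,0]-.567)<.05)&(abs(P[...,1]-.284)<.05)&(P[...,2]>.055)&(P[...,2]<.1)]
print(len(k),k.mean(0),k[k[:,2]>.085].mean(0))
E
```

```text
clock: 23.9
eef_pos: [0.5511, 0.1617, 0.2399]
tool_rot: [0.64, 0.763, 0.046, -0.075]
ft_force: [0.5, 0.2, -0.6]
grip_width: 0.0851
clock: 24.7
eef_pos: [0.5805, 0.2552, 0.2005]
tool_rot: [0.523, 0.835, 0.092, -0.147]
ft_force: [0.1, -0.0, 0.2]
grip_width: 0.0855
now [0.5805 0.2552 0.2005] st [0.0248 0.2532] target [0.5647 0.2898 0.0574] st [0.0058 0.2862]
row x8: shift [-0.0653  0.0048  0.7374] turn [-0.      0.0001  0.    ] deg/row 0.011990761106029467
311 [0.5679 0.2895 0.0791] [0.5691 0.2838 0.0918]
```

View pics/s9.png

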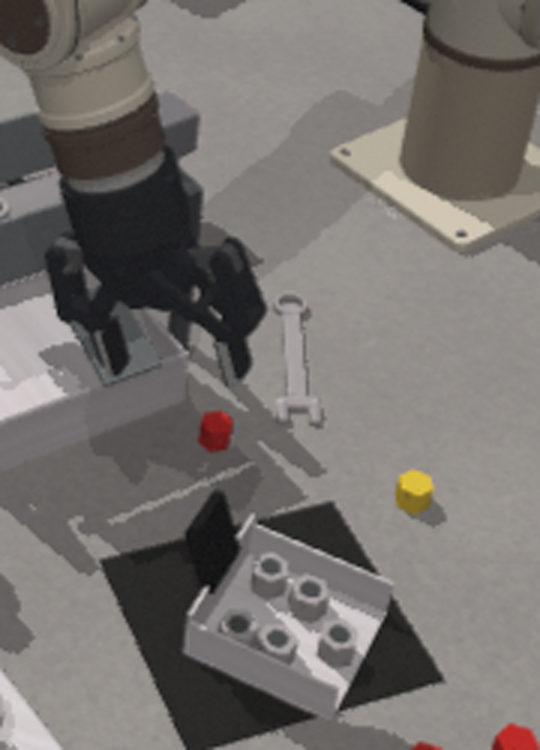

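```bash
python3 -m inch '[[-0.13,0.005,0.74,0,0,0,-1],[-0.13,0.005,0.74,0,0,0,-1],[-0.13,0.005,0.74,0,0,0,-1],[-0.13,0.005,0.74,0,0,0,-1],[0,0.005,0.74,0,0,0,-1],[0,0.005,0.74,0,0,0,-1],[0,0.005,0.74,0,0,0,-1],[0,0.005,0.7,0,0,0,-1]]'; python3 plan.py 8 .5647 .2898 .0574 115.9 -20; python3 - <<'E'
from h import *
p,d=bot.camera("scene");crop(p,300,200,480,400,3.5,"s10.png")
E
```

```text
clock: 25.55
eef_pos: [0.5646, 0.2888, 0.0575]
tool_rot: [0.524, 0.834, 0.091, -0.146]
ft_force: [0.7, -0.6, -1.3]
grip_width: 0.085
now [0.5646 0.2888 0.0575] st [0.0058 0.2852] target [0.5647 0.2898 0.0574] st [0.0058 0.2862]
row x8: shift [0.0038 0.0025 0.0019] turn [ 0.      0.0001 -0.0001] deg/row 0.026305896686140754
```

View pics/s10.png

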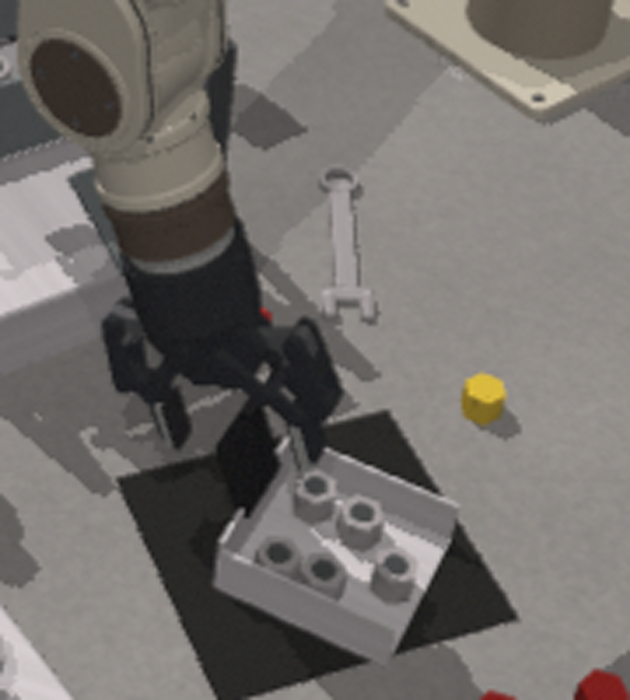

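```bash
python3 -m inch '[[0,0,0,0,0,0,0.5],[0,0,0,0,0,0,1],[0,0,0,0,0,0,1],[0,0,0,0,0,0,1],[0,0,0,0,0,0,1],[0,0,0,0,0,0,1],[0.068,0,-0.188,0,0,0,1],[0.068,0,-0.188,0,0,0,1]]'; python3 -m inch '[[0.137,0,-0.376,0,0,0,1],[0.171,0,-0.47,0,0,0,1],[0.171,0,-0.47,0,0,0,1],[0.171,0,-0.47,0,0,0,1],[0.171,0,-0.47,0,0,0,1],[0.137,0,-0.376,0,0,0,1],[0.068,0,-0.188,0,0,0,1],[0,0,0,0,0,0,1]]';python3 - <<'E'
from h import *
p,d=bot.camera("scene");crop(p,300,150,480,350,3.5,"s11.png")
p,d=bot.camera("top");crop(p,160,170,320,310,5,"t11.png")
print(bot.get_obs())
E
```

```text
clock: 26.4
eef_pos: [0.5638, 0.2873, 0.0668]
tool_rot: [0.524, 0.834, 0.089, -0.146]
ft_force: [0.5, 0.5, -5.3]
grip_width: 0.0091
clock: 27.2
eef_pos: [0.5653, 0.2888, 0.1444]
tool_rot: [0.524, 0.834, 0.092, -0.145]
ft_force: [-0.4, 0.3, -5.0]
grip_width: 0.0094
{'clock': 27.3, 'joint_pos': array([ 0.31128945,  0.58739511,  0.25083499,  1.28525419,  0.3419163 ,
       -0.1469053 ]), 'joint_vel': array([-0.00082422,  0.01252724, -0.01369781, -0.00113942, -0.00074165,
       -0.00550318]), 'tau': array([ 5.79116386e-03, -5.61104822e+01,  2.65607893e+01,  5.06172851e-01,
        1.93485841e+00,  4.06619176e-03]), 'eef_pos': array([0.56446962, 0.2885171 , 0.14278349]), 'tool_rot': array([ 0.52386632,  0.83427101,  0.09080755, -0.14597932]), 'ft_force': array([-1.07722198,  0.94302682, -5.48894254]), 'ft_torque': array([-0.94057247, -0.41349736,  0.05661854]), 'grip_width': 0.008958041415061886}
```

View pics/s11.png

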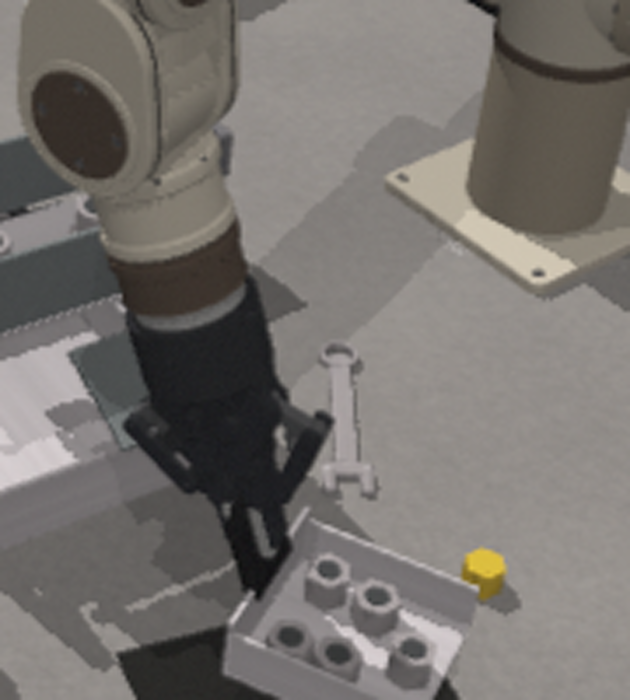

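View pics/t11.png

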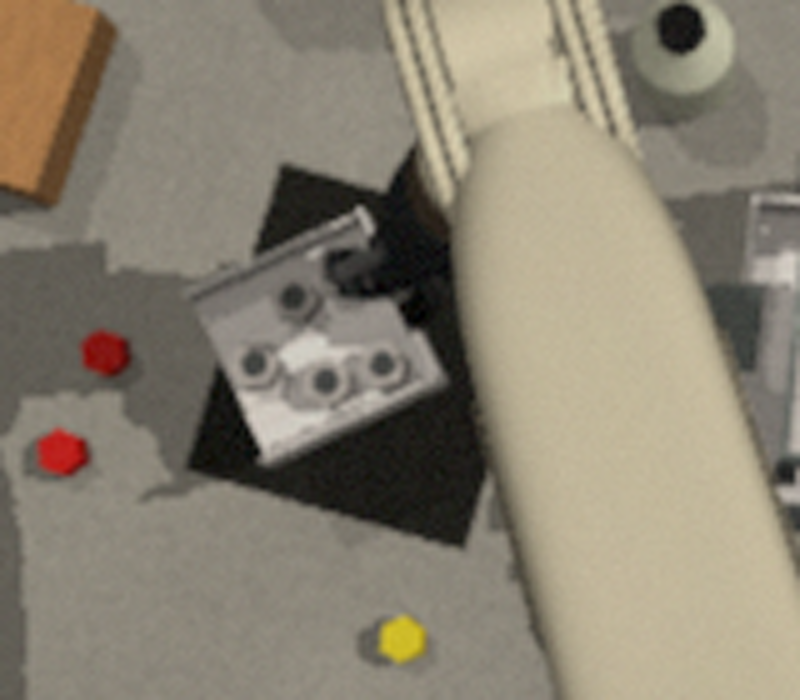

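```bash
cat > tray.py <<'E'
from h import *
from plan import *
from scipy.spatial.transform import Rotation as Ro
# tray points in the nominal tray frame implied by the grip
o=bot.get_obs();R=Ro.from_quat(o['tool_rot'])*Rt(0,-20).inv()
org=o['eef_pos']-R.apply([-.0621,0,.0542])
print("lip nominal",org+R.apply([.0575,0,0]),"st",inst(org+R.apply([.0575,0,0])),"nominal tray tilt",np.degrees(np.arccos(R.as_matrix()[2,2])))
for n in("scene","top"):
    p,d=bot.camera(n);L=R.inv().apply((cloud(n,d)-org).reshape(-1,3)).reshape(480,640,3)
    for lo,hi,ylim in((.026,.048,(-.062,-.047)),(.026,.048,(.047,.062))):
        m=(d>0)&(L[...,2]>lo)&(L[...,2]<hi)&(L[...,1]>ylim[0])&(L[...,1]<ylim[1])&(L[...,0]>-.05)&(L[...,0]<.07)
        k=L[m]
        if len(k)>15:
            # top edge = max z in bins
            b=[(x,np.percentile(k[(k[:,0]>=x)&(k[:,0]<x+.03),2],90)) for x in(-.05,-.02,.01,.04) if ((k[:,0]>=x)&(k[:,0]<x+.03)).sum()>4]
            print(n,len(k),"x",k[:,0].min(),k[:,0].max(),np.array(b).round(3).tolist())
E
python3 tray.py; python3 plan.py 8 .55 .22 .345 110 -20
```

```text
lip nominal [0.5125 0.396  0.0882] st [-0.0563  0.3869] nominal tray tilt 0.21744706739463027
scene 211 x -0.049556188318473623 0.060180221904031335 [[-0.05, 0.035], [-0.02, 0.035], [0.01, 0.035], [0.04, 0.036]]
scene 195 x -0.049878417026160866 0.060439889863416786 [[-0.05, 0.035], [-0.02, 0.035], [0.01, 0.035], [0.04, 0.036]]
top 57 x -0.0492287347949963 0.058085693066008894 [[-0.05, 0.036], [-0.02, 0.036], [0.01, 0.037], [0.04, 0.033]]
top 48 x -0.043480547383412796 0.05854259212705231 [[-0.05, 0.037], [-0.02, 0.037], [0.01, 0.037], [0.04, 0.034]]
now [0.5641 0.2884 0.1423] st [0.0054 0.2847] target [0.55  0.22  0.345] st [-0.0021  0.2153]
row x8: shift [ 0.0754 -0.2014 -1.0505] turn [-0.0015  0.0001  0.0037] deg/row 0.720535967492686
```

```bash
python3 -m inch '[[0.137,0,-0.376,0,0,0,1],[0.24,0,-0.66,0,0,0,1],[0.342,0,-0.94,0,0,0,1],[0.342,0,-0.94,0,0,0,1],[0.342,0,-0.94,0,0,0,1],[0.342,0,-0.94,0,0,0,1],[0.24,0,-0.66,0,0,0,1],[0.137,0,-0.376,0,0,0,1]]'; python3 -m inch '[[0.137,0,-0.376,0,0,0,1],[0.2,0,-0.55,0,0,0,1],[0.1,0,-0.28,0,0,0,1],[0,0,0,0,0,0.004,1],[0,0,0,0,0,0.004,1],[0,0,0,0,0,0.004,1],[0,0,0,0,0,0,1],[0,0,0,0,0,0,1]]'; python3 plan.py 24 0 -.165 .335 84.5 -20 s
```

```text
clock: 28.2
eef_pos: [0.565, 0.2894, 0.301]
tool_rot: [0.524, 0.834, 0.093, -0.145]
ft_force: [0.3, 0.7, -4.8]
grip_width: 0.0092
clock: 29.0
eef_pos: [0.5644, 0.2891, 0.3298]
tool_rot: [0.54, 0.824, 0.088, -0.148]
ft_force: [1.5, -0.2, -6.1]
grip_width: 0.0091
now [0.5644 0.2891 0.3298] st [0.0056 0.2855] target [ 0.5157 -0.1587  0.335 ] st [ 0.    -0.165]
row x24: shift [-0.6841 -0.2084 -0.2547] turn [-0.0025  0.0001  0.0063] deg/row 1.2183446494386885
```

```bash
python3 -m inch '[[-0.3,-0.09,-0.11,0,0,0,1],[-0.68,-0.208,-0.255,-0.0025,0.0001,0.0063,1],[-0.68,-0.208,-0.255,-0.0025,0.0001,0.0063,1],[-0.68,-0.208,-0.255,-0.0025,0.0001,0.0063,1],[-0.68,-0.208,-0.255,-0.0025,0.0001,0.0063,1],[-0.68,-0.208,-0.255,-0.0025,0.0001,0.0063,1],[-0.68,-0.208,-0.255,-0.0025,0.0001,0.0063,1],[-0.68,-0.208,-0.255,-0.0025,0.0001,0.0063,1]]'; python3 -m inch '[[-0.68,-0.208,-0.255,-0.0025,0.0001,0.0063,1],[-0.68,-0.208,-0.255,-0.0025,0.0001,0.0063,1],[-0.68,-0.208,-0.255,-0.0025,0.0001,0.0063,1],[-0.68,-0.208,-0.255,-0.0025,0.0001,0.0063,1],[-0.68,-0.208,-0.255,-0.0025,0.0001,0.0063,1],[-0.68,-0.208,-0.255,-0.0025,0.0001,0.0063,1],[-0.68,-0.208,-0.255,-0.0025,0.0001,0.0063,1],[-0.4,-0.12,-0.15,0,0,0,1]]'; python3 plan.py 12 0 -.165 .330 84.5 -20 s;python3 - <<'E'
from h import *
p,d=bot.camera("scene");crop(p,200,60,420,280,3,"s12.png")
E
```

```text
clock: 29.8
eef_pos: [0.5752, 0.1466, 0.3328]
tool_rot: [0.6, 0.781, 0.101, -0.139]
ft_force: [-0.2, 0.6, -5.1]
grip_width: 0.0093
clock: 30.6
eef_pos: [0.5626, 0.0037, 0.335]
tool_rot: [0.656, 0.734, 0.113, -0.129]
ft_force: [0.9, -0.1, -5.8]
grip_width: 0.0094
now [0.5626 0.0037 0.335 ] st [0.0312 0.0012] target [ 0.5157 -0.1587  0.33  ] st [ 0.    -0.165]
row x12: shift [-0.5131 -0.166  -0.1679] turn [-0.002   0.0001  0.0052] deg/row 0.9967667050874175
```

View pics/s12.png

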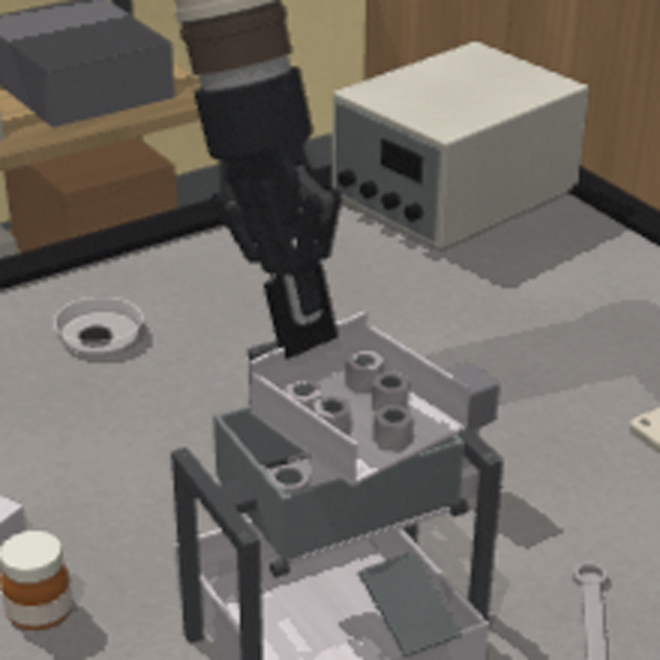

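```bash
python3 -m inch '[[-0.3,-0.1,-0.1,0,0,0,1],[-0.5,-0.166,-0.168,-0.002,0.0001,0.0052,1],[-0.5,-0.166,-0.168,-0.002,0.0001,0.0052,1],[-0.5,-0.166,-0.168,-0.002,0.0001,0.0052,1],[-0.5,-0.166,-0.168,-0.002,0.0001,0.0052,1],[-0.5,-0.166,-0.168,-0.002,0.0001,0.0052,1],[-0.5,-0.166,-0.168,-0.002,0.0001,0.0052,1],[-0.3,-0.1,-0.1,-0.002,0,0.0052,1]]'; python3 plan.py 8 0 -.165 .310 84.5 -20 s
```

```text
clock: 31.45
eef_pos: [0.5397, -0.0917, 0.3322]
tool_rot: [0.7, 0.693, 0.123, -0.123]
ft_force: [-0.0, 0.3, -5.9]
grip_width: 0.0092
now [ 0.5397 -0.0917  0.3322] st [ 0.0175 -0.0959] target [ 0.5157 -0.1587  0.31  ] st [ 0.    -0.165]
row x8: shift [-0.3583 -0.1041 -0.0119] turn [-0.0013  0.      0.0032] deg/row 0.6229654151051383
```

```bash
python3 -m inch '[[-0.3,-0.1,-0.012,-0.0013,0,0.0032,1],[-0.36,-0.105,-0.012,-0.0013,0,0.0032,1],[-0.36,-0.105,-0.012,-0.0013,0,0.0032,1],[-0.36,-0.105,-0.012,-0.0013,0,0.0032,1],[-0.36,-0.105,-0.012,-0.0013,0,0.0032,1],[-0.36,-0.105,-0.012,-0.0013,0,0.0032,1],[-0.36,-0.105,-0.012,-0.0013,0,0.0032,1],[-0.2,-0.06,-0.012,-0.0013,0,0.0032,1]]'; python3 tray.py; python3 - <<'E'
from plan import *
bot_pose=[]
# lip pivot at station (0,-.04,.254); print per-12deg targets
for th in (0,15,30,45,60,70):
    v=Ro.from_euler('y',th,degrees=True).apply([-.1196,0,.0542])
    print(th,"TCP st y,z",-.04+v[0],.254+v[2])
E
python3 plan.py 4 0 -.1596 .3082 84.5 -20 s
python3 - <<'E'
from h import *
p,d=bot.camera("scene");crop(p,200,60,420,280,3,"s13.png")
E
```

```text
clock: 32.25
eef_pos: [0.5172, -0.1534, 0.3114]
tool_rot: [0.729, 0.663, 0.129, -0.116]
ft_force: [-0.1, -0.5, -5.0]
grip_width: 0.0093
lip nominal [ 0.5286 -0.0344  0.2572] st [ 0.0009 -0.04  ] nominal tray tilt 0.05876469929582992
scene 91 x -0.04907801875689915 0.05880150993515831 [[-0.05, 0.035], [-0.02, 0.034], [0.01, 0.035], [0.04, 0.035]]
scene 95 x -0.04686283920402685 0.06176783562284141 [[-0.05, 0.035], [-0.02, 0.034], [0.01, 0.035], [0.04, 0.036]]
top 69 x -0.04868320006641129 0.058478126881474635 [[-0.05, 0.038], [-0.02, 0.039], [0.01, 0.038], [0.04, 0.039]]
top 58 x -0.048816062379054 0.05906048647009339 [[-0.05, 0.039], [-0.02, 0.041], [0.01, 0.037], [0.04, 0.036]]
0 TCP st y,z -0.1596 0.30820000000000003
15 TCP st y,z -0.14149673657961592 0.33730793757912897
30 TCP st y,z -0.11647663829261887 0.36073857688511657
45 TCP st y,z -0.08624478348960021 0.376895158570222
60 TCP st y,z -0.052861423114883455 0.3846766382926189
70 TCP st y,z -0.029974269095153754 0.3849247292142459
now [ 0.5172 -0.1532  0.3116] st [ 0.001  -0.1594] target [ 0.5162 -0.1534  0.3082] st [ 0.     -0.1596]
row x4: shift [-0.0139 -0.0102  0.0311] turn [0.     0.     0.0001] deg/row 0.02437179585018765
```

View pics/s13.png

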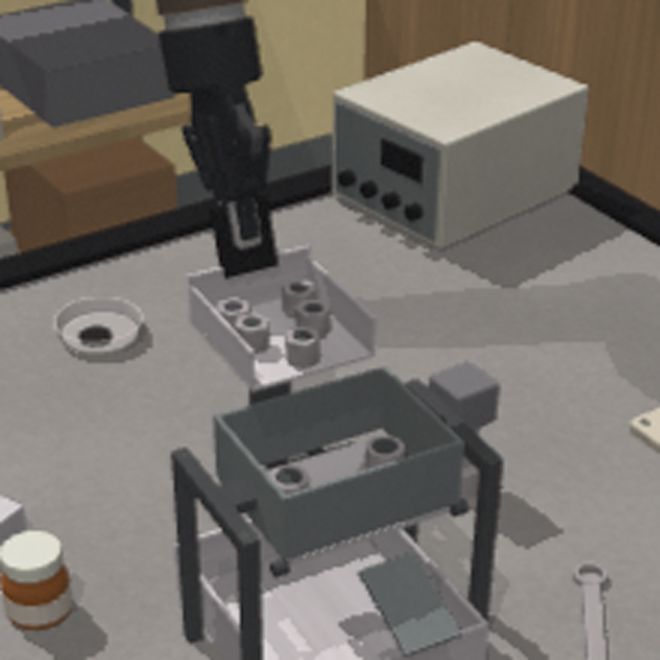

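```bash
python3 plan.py 12 0 -.1165 .3607 84.5 10 s
```

```text
now [ 0.5175 -0.1527  0.3119] st [ 0.0012 -0.1588] target [ 0.5203 -0.1105  0.3607] st [ 0.     -0.1165]
row x12: shift [ 0.1598 -0.0039 -0.1481] turn [ 0.     -0.0139  0.0001] deg/row 2.5007610032458216
```

```bash
for i in 1 2; do python3 -m inch '[[0.16,-0.003,-0.148,0,-0.0139,0,1],[0.16,-0.003,-0.148,0,-0.0139,0,1],[0.16,-0.003,-0.148,0,-0.0139,0,1],[0.16,-0.003,-0.148,0,-0.0139,0,1],[0.16,-0.003,-0.148,0,-0.0139,0,1],[0.16,-0.003,-0.148,0,-0.0139,0,1],[0.16,-0.003,-0.148,0,-0.0139,0,1],[0.16,-0.003,-0.148,0,-0.0139,0,1]]'; done;  python3 - <<'E'
from h import *
p,d=bot.camera("scene");crop(p,200,40,420,280,3,"s14.png")
E
python3 plan.py 8 0 -.0529 .3847 84.5 40 s
```

```text
clock: 33.2
eef_pos: [0.5194, -0.1258, 0.3474]
tool_rot: [0.739, 0.674, 0.0, 0.001]
ft_force: [0.6, -0.6, -6.3]
grip_width: 0.0094
clock: 34.0
eef_pos: [0.522, -0.0896, 0.3716]
tool_rot: [0.728, 0.663, -0.127, 0.117]
ft_force: [0.6, 0.4, -3.8]
grip_width: 0.0091
now [ 0.5222 -0.0879  0.3712] st [-0.0003 -0.0939] target [ 0.5264 -0.0472  0.3847] st [ 0.     -0.0529]
row x8: shift [ 0.1481  0.002  -0.1583] turn [ 0.0002 -0.0139  0.0002] deg/row 2.506148835595768
```

View pics/s14.png

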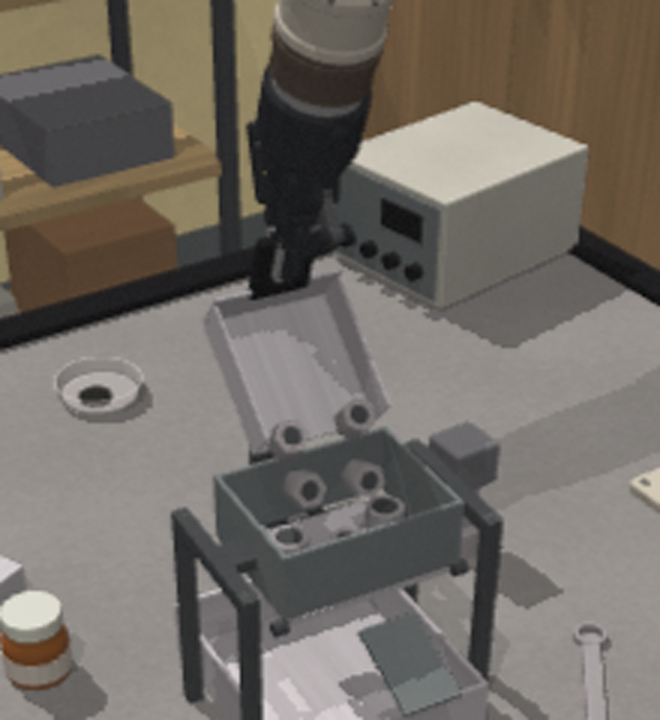

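Four nuts are mid-pour over the box (crop ~(290,435), (357,415), (303,488), (360,478)), a fifth already low inside. I'll wait, then look again.

```bash
python3 -m inch '[[0.148,0,-0.158,0,-0.0139,0,1],[0.148,0,-0.158,0,-0.0139,0,1],[0.148,0,-0.158,0,-0.0139,0,1],[0.148,0,-0.158,0,-0.0139,0,1],[0,0,0,0,0,0,1],[0,0,0,0,0,0,1],[0,0,0,0,0,0,1],[0,0,0,0,0,0,1]]';  python3 - <<'E'
from h import *
p,d=bot.camera("scene");crop(p,200,40,420,280,3,"s15.png")
E
```

```text
clock: 34.85
eef_pos: [0.5238, -0.0718, 0.38]
tool_rot: [0.715, 0.65, -0.191, 0.175]
ft_force: [-0.4, 0.2, -2.5]
grip_width: 0.0094
```

View pics/s15.png

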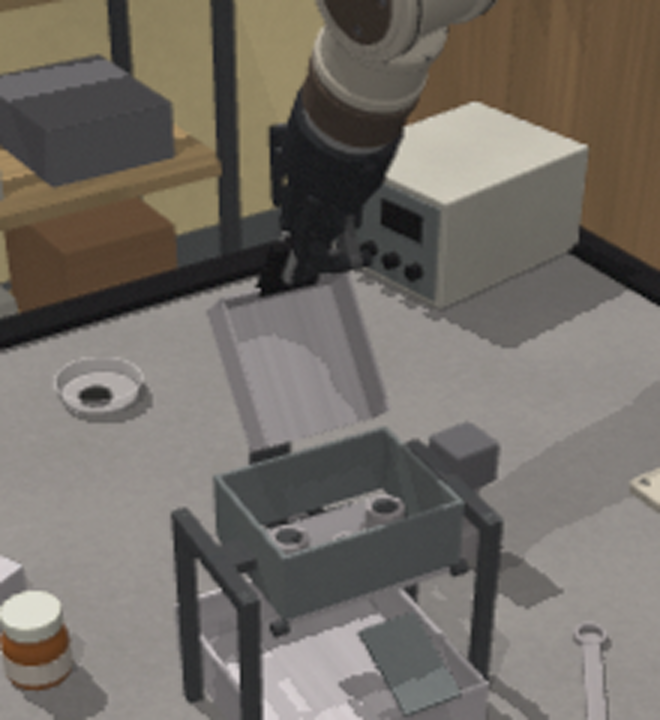

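```bash
python3 plan.py 16 0.0 -.06 .36 84.5 -20 s
```

```text
now [ 0.5238 -0.0718  0.38  ] st [-0.0003 -0.0777] target [ 0.5257 -0.0542  0.36  ] st [ 0.   -0.06]
row x16: shift [0.0514 0.0006 0.046 ] turn [0.     0.0174 0.    ] deg/row 3.1252307512027717
```

```bash
for i in 1 2; do python3 -m inch '[[0.05,0,0.045,0,0.0174,0,1],[0.05,0,0.045,0,0.0174,0,1],[0.05,0,0.045,0,0.0174,0,1],[0.05,0,0.045,0,0.0174,0,1],[0.05,0,0.045,0,0.0174,0,1],[0.05,0,0.045,0,0.0174,0,1],[0.05,0,0.045,0,0.0174,0,1],[0.05,0,0.045,0,0.0174,0,1]]'; done; python3 plan.py 24 .5645 .285 .33 115.9 -20
```

```text
clock: 35.7
eef_pos: [0.5243, -0.0656, 0.3683]
tool_rot: [0.739, 0.673, -0.031, 0.03]
ft_force: [0.4, 0.3, -3.1]
grip_width: 0.009
clock: 36.5
eef_pos: [0.5253, -0.0552, 0.3603]
tool_rot: [0.728, 0.663, 0.13, -0.117]
ft_force: [0.1, 0.2, -2.3]
grip_width: 0.0092
now [ 0.5253 -0.0552  0.3603] st [-0.0003 -0.061 ] target [0.5645 0.285  0.33  ] st [0.0061 0.2814]
row x24: shift [0.504  0.161  0.2378] turn [ 0.0025 -0.     -0.0068] deg/row 1.3032124681508799
```

```bash
for i in 1 2 3; do python3 -m inch '[[0.5,0.16,0.238,0.0025,0,-0.0068,1],[0.5,0.16,0.238,0.0025,0,-0.0068,1],[0.5,0.16,0.238,0.0025,0,-0.0068,1],[0.5,0.16,0.238,0.0025,0,-0.0068,1],[0.5,0.16,0.238,0.0025,0,-0.0068,1],[0.5,0.16,0.238,0.0025,0,-0.0068,1],[0.5,0.16,0.238,0.0025,0,-0.0068,1],[0.5,0.16,0.238,0.0025,0,-0.0068,1]]'; done; python3 plan.py 16 .562 .279 .0594 115.9 -20; python3 - <<'E'
from h import *
p,d=bot.camera("top");crop(p,270,180,400,290,6,"t15.png")
E
```

```text
clock: 37.3
eef_pos: [0.5592, 0.0569, 0.3496]
tool_rot: [0.664, 0.727, 0.118, -0.128]
ft_force: [-0.2, 0.6, -2.3]
grip_width: 0.0093
clock: 38.1
eef_pos: [0.5721, 0.1706, 0.3392]
tool_rot: [0.595, 0.785, 0.105, -0.138]
ft_force: [0.3, -0.5, -2.6]
grip_width: 0.009
clock: 38.9
eef_pos: [0.564, 0.2849, 0.3287]
tool_rot: [0.521, 0.835, 0.092, -0.148]
ft_force: [0.1, 0.4, -2.1]
grip_width: 0.0091
now [0.564  0.2849 0.3287] st [0.0056 0.2813] target [0.562  0.279  0.0594] st [0.0041 0.2752]
row x16: shift [-0.2409 -0.0111  0.6288] turn [-0.     -0.      0.0001] deg/row 0.010885481123116344
```

View pics/t15.png

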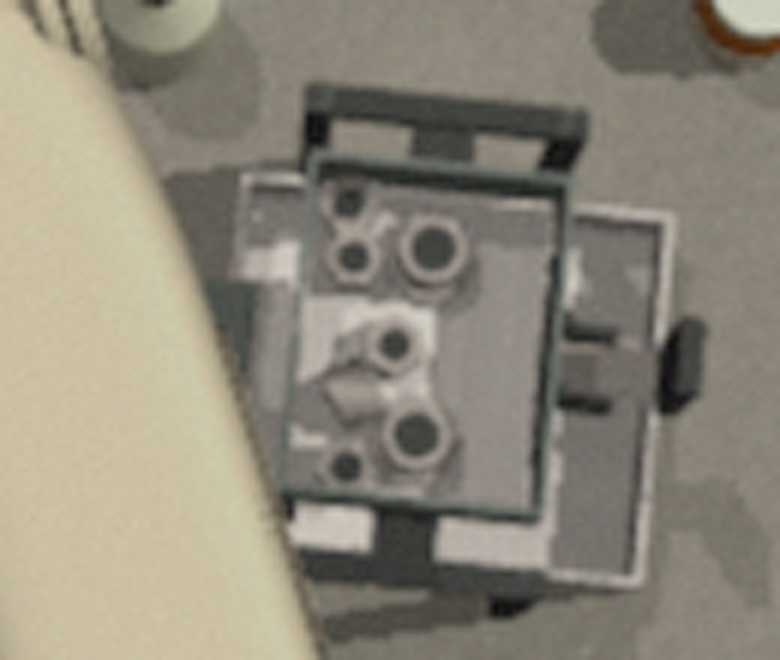

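```bash
python3 -m inch '[[-0.24,-0.011,0.63,0,0,0,1],[-0.24,-0.011,0.63,0,0,0,1],[-0.24,-0.011,0.63,0,0,0,1],[-0.24,-0.011,0.63,0,0,0,1],[-0.24,-0.011,0.63,0,0,0,1],[-0.24,-0.011,0.63,0,0,0,1],[-0.24,-0.011,0.63,0,0,0,1],[-0.24,-0.011,0.63,0,0,0,1]]';python3 -m inch '[[-0.24,-0.011,0.63,0,0,0,1],[-0.24,-0.011,0.63,0,0,0,1],[-0.24,-0.011,0.63,0,0,0,1],[-0.24,-0.011,0.63,0,0,0,1],[-0.24,-0.011,0.63,0,0,0,1],[-0.24,-0.011,0.63,0,0,0,1],[-0.1,0,0.3,0,0,0,1],[0,0,0,0,0,0,1]]'; python3 plan.py 8 .562 .279 .0584 115.9 -20; python3 tray.py
```

```text
clock: 39.75
eef_pos: [0.563, 0.2812, 0.1934]
tool_rot: [0.522, 0.835, 0.092, -0.147]
ft_force: [0.3, -0.5, -3.4]
grip_width: 0.0094
clock: 40.55
eef_pos: [0.5611, 0.2791, 0.0836]
tool_rot: [0.522, 0.835, 0.091, -0.148]
ft_force: [0.2, -0.2, -2.4]
grip_width: 0.0092
now [0.5611 0.2791 0.0836] st [0.0033 0.2751] target [0.562  0.279  0.0584] st [0.0041 0.2752]
row x8: shift [-0.0452  0.0039  0.1177] turn [-0.0001 -0.      0.    ] deg/row 0.02386153266947919
lip nominal [0.5086 0.3866 0.0295] st [-0.0593  0.3771] nominal tray tilt 0.17557410435058232
scene 194 x -0.04936507744262274 0.060177752396563776 [[-0.05, 0.035], [-0.02, 0.035], [0.01, 0.036], [0.04, 0.036]]
scene 178 x -0.04875959974556213 0.060325924265116265 [[-0.05, 0.036], [-0.02, 0.037], [0.01, 0.035], [0.04, 0.036]]
top 56 x -0.0480140417908966 0.05694686634110999 [[-0.05, 0.039], [-0.02, 0.038], [0.01, 0.041], [0.04, 0.036]]
top 51 x -0.049126281250348125 0.057107184294101554 [[-0.05, 0.04], [-0.02, 0.043], [0.01, 0.039], [0.04, 0.035]]
```

```bash
python3 -m inch '[[-0.06,0,0.16,0,0,0,1],[-0.06,0,0.16,0,0,0,1],[-0.06,0,0.16,0,0,0,1],[-0.06,0,0.16,0,0,0,1],[-0.045,0,0.12,0,0,0,1],[-0.045,0,0.12,0,0,0,1],[-0.02,0,0.06,0,0,0,1],[0,0,0,0,0,0,1]]'; python3 -c "
from plan import *
o=bot.get_obs();print(o['eef_pos'],o['ft_force'])"
```

```text
clock: 41.45
eef_pos: [0.5622, 0.279, 0.0598]
tool_rot: [0.522, 0.835, 0.092, -0.148]
ft_force: [-0.2, 0.5, -2.9]
grip_width: 0.0093
[0.5622 0.279  0.0598] [-0.2342  0.4667 -2.8829]
```

```bash
python3 -m inch '[[-0.02,0,0.05,0,0,0,1],[-0.015,0,0.04,0,0,0,1],[0,0,0,0,0,0,1],[0,0,0,0,0,0,0.5],[0,0,0,0,0,0,0],[0,0,0,0,0,0,-1],[0,0,0,0,0,0,-1],[0,0,0,0,0,0,-1]]'; python3 -m inch '[[0,0,0,0,0,0,-1],[0,0,-0.3,0,0,0,-1],[0,0,-0.6,0,0,0,-1],[0,0,-0.8,0,0,0,-1],[0,0,-0.9,0,0,0,-1],[0,0,-0.9,0,0,0,-1],[0,0,-0.9,0,0,0,-1],[0,0,-0.9,0,0,0,-1]]'; python3 plan.py 16 0 0 .32 84.5 0 s; python3 - <<'E'
from h import *
p,d=bot.camera("scene");crop(p,300,150,480,400,3,"s16.png")
E
```

```text
clock: 42.25
eef_pos: [0.5622, 0.2791, 0.0574]
tool_rot: [0.522, 0.835, 0.092, -0.148]
ft_force: [-0.0, -0.0, -0.3]
grip_width: 0.078
clock: 43.05
eef_pos: [0.5823, 0.2378, 0.1835]
tool_rot: [0.522, 0.835, 0.092, -0.147]
ft_force: [-0.7, 0.1, -0.1]
grip_width: 0.0856
now [0.5823 0.2378 0.1835] st [0.0283 0.2361] target [0.5315 0.0055 0.32  ] st [0. 0.]
row x16: shift [-0.4823 -0.2515 -0.4355] turn [-0.0019 -0.0068  0.0108] deg/row 2.3223180465889874
```

View pics/s16.png

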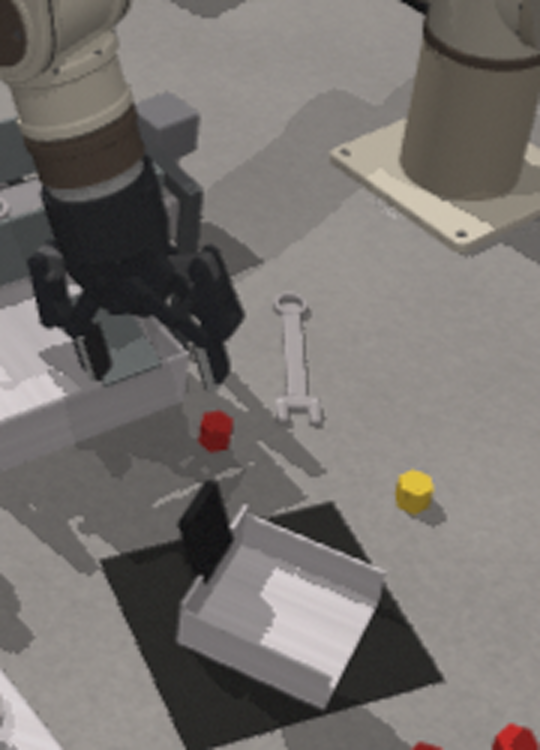

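```bash
for i in 1 2; do python3 -m inch '[[-0.48,-0.25,-0.5,-0.0019,-0.0068,0.0108,-1],[-0.48,-0.25,-0.5,-0.0019,-0.0068,0.0108,-1],[-0.48,-0.25,-0.5,-0.0019,-0.0068,0.0108,-1],[-0.48,-0.25,-0.5,-0.0019,-0.0068,0.0108,-1],[-0.48,-0.25,-0.5,-0.0019,-0.0068,0.0108,-1],[-0.48,-0.25,-0.5,-0.0019,-0.0068,0.0108,-1],[-0.48,-0.25,-0.5,-0.0019,-0.0068,0.0108,-1],[-0.48,-0.25,-0.5,-0.0019,-0.0068,0.0108,-1]]'; done;python3 plan.py 8 0 -.12 .29 84.5 0 s
```

```text
clock: 43.9
eef_pos: [0.575, 0.1086, 0.2539]
tool_rot: [0.641, 0.763, 0.046, -0.074]
ft_force: [0.1, 0.0, -0.9]
grip_width: 0.0857
clock: 44.7
eef_pos: [0.5329, 0.0016, 0.345]
tool_rot: [0.741, 0.672, -0.001, 0.001]
ft_force: [-0.1, -0.1, 0.2]
grip_width: 0.0853
now [0.5329 0.0016 0.345 ] st [ 0.0018 -0.0038] target [ 0.52   -0.1139  0.29  ] st [ 0.   -0.12]
row x8: shift [-0.5808 -0.0082  0.276 ] turn [ 0.      0.0001 -0.0001] deg/row 0.0254050823797751
```

```bash
python3 -m inch '[[-0.58,-0.008,0.2,0,0,0,0],[-0.58,-0.008,0.2,0,0,0,0],[-0.58,-0.008,0.2,0,0,0,0],[-0.58,-0.008,0.2,0,0,0,0],[-0.58,-0.008,0.2,0,0,0,0],[-0.58,-0.008,0.2,0,0,0,0],[-0.58,-0.008,0.2,0,0,0,0],[-0.58,-0.008,0.2,0,0,0,0]]';python3 plan.py 8 0 -.1195 .208 84.5 0 s;  python3 - <<'E'
from h import *
p,d=bot.camera("scene");crop(p,200,60,420,280,3,"s17.png")
P=cloud("scene",d)
k=P[(d>0)&(abs(P[...,0]-.52)<.03)&(abs(P[...,1]+.11)<.03)&(P[...,2]>.225)&(P[...,2]<.245)];print(len(k),np.median(k,0))
E
```

```text
clock: 45.5
eef_pos: [0.5207, -0.1141, 0.3035]
tool_rot: [0.74, 0.673, -0.0, 0.0]
ft_force: [0.7, -0.6, -0.1]
grip_width: 0.0424
now [ 0.5207 -0.1141  0.3035] st [ 0.0007 -0.1201] target [ 0.52   -0.1134  0.208 ] st [-0.     -0.1195]
row x8: shift [ 0.0031 -0.0034  0.4777] turn [-0.  0.  0.] deg/row 0.0080604818086981
83 [ 0.51924728 -0.10921865  0.23388366]
```

View pics/s17.png

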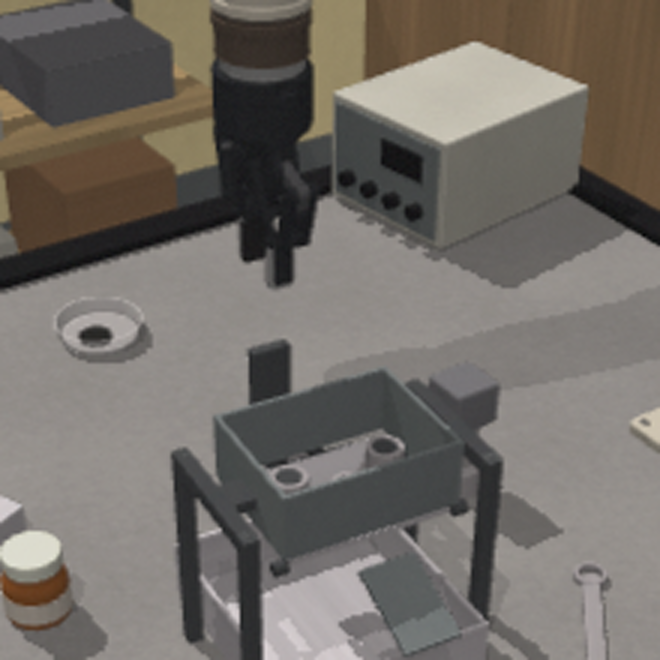

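```bash
python3 -m inch '[[0.01,0,0.48,0,0,0,0],[0.01,0,0.48,0,0,0,0],[0.01,0,0.48,0,0,0,0],[0,0,0.48,0,0,0,0],[0,0,0.48,0,0,0,0],[0,0,0.48,0,0,0,0],[0,0,0.48,0,0,0,0],[0,0,0.48,0,0,0,0]]';python3 -m inch '[[0,0,0,0,0,0,0.5],[0,0,0,0,0,0,1],[0,0,0,0,0,0,1],[0,0,0,0,0,0,1],[0,0,0,0,0,0,1],[0,0,0,0,0,0,1],[0,0,0,0,0,0,1],[0,0,0,0,0,0,1]]'; python3 -c "
from plan import *
print(inst(bot.get_obs()['eef_pos']))"
```

```text
clock: 46.35
eef_pos: [0.5209, -0.1121, 0.2071]
tool_rot: [0.74, 0.673, -0.0, 0.0]
ft_force: [-0.6, 0.4, 0.3]
grip_width: 0.0426
clock: 47.15
eef_pos: [0.5205, -0.1144, 0.2079]
tool_rot: [0.741, 0.672, -0.002, 0.001]
ft_force: [-1.0, -6.7, -5.0]
grip_width: 0.0109
[ 0.0005 -0.1204]
```

```bash
python3 -m inch '[[-0.2,0,0,0,0,0,1],[-0.2,0,0,0,0,0,1],[-0.2,0,0,0,0,0,1],[-0.2,0,0,0,0,0,1],[-0.08,0,0,0,0,0,1],[0,0,0,0,0,0,1],[0,0,0,0,0,0,1],[0,0,0,0,0,0,1]]';  python3 - <<'E'
from h import *
from plan import inst
p,d=bot.camera("scene");crop(p,200,100,420,320,3,"s18.png")
print(inst(bot.get_obs()['eef_pos']))
E
```

```text
clock: 47.95
eef_pos: [0.5186, -0.1337, 0.2079]
tool_rot: [0.74, 0.673, -0.0, -0.0]
ft_force: [-2.0, 5.0, -4.6]
grip_width: 0.011
[ 0.0005 -0.1398]
```

View pics/s18.png

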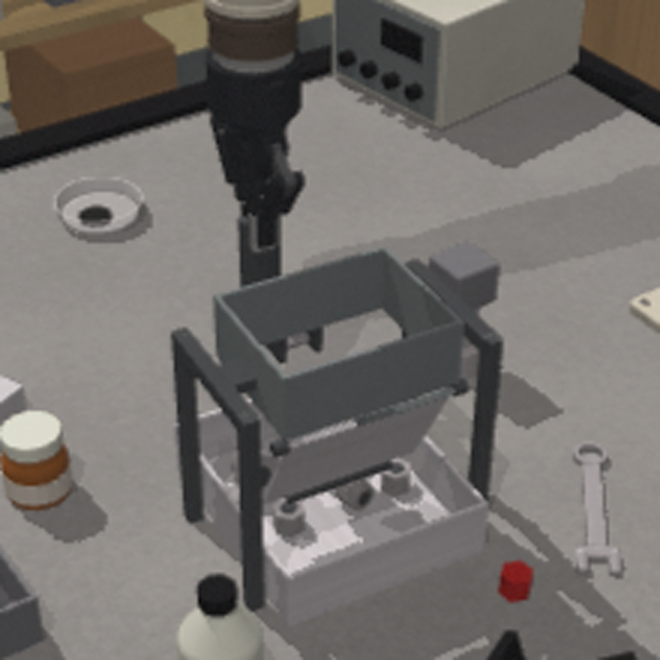

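```bash
python3 -m inch '[[0.2,0,0,0,0,0,1],[0.2,0,0,0,0,0,1],[0.2,0,0,0,0,0,1],[0.2,0,0,0,0,0,1],[0,0,0,0,0,0,0],[0,0,0,0,0,0,0],[0,0,0,0,0,0,0],[0,0,-0.3,0,0,0,0]]';python3 -m inch '[[0,0,-0.6,0,0,0,0],[0,0,-0.9,0,0,0,0],[0,0,-0.9,0,0,0,0],[0,0,-0.9,0,0,0,0],[0,0,-0.9,0,0,0,1],[0,0,-0.9,0,0,0,1],[0,0,0,0,0,0,1],[0,0,0,0,0,0,1]]';  python3 - <<'E'
from h import *
from plan import inst
p,d=bot.camera("scene");crop(p,220,130,400,310,4,"s19.png")
p,d=bot.camera("top");crop(p,270,180,400,290,6,"t19.png")
E
python3 plan.py 16 0 .116 .30 84.5 0 s
```

```text
clock: 48.8
eef_pos: [0.5207, -0.1145, 0.2157]
tool_rot: [0.74, 0.672, -0.001, 0.0]
ft_force: [0.1, 0.4, -0.1]
grip_width: 0.0429
clock: 49.6
eef_pos: [0.5212, -0.1143, 0.3439]
tool_rot: [0.74, 0.673, 0.0, 0.001]
ft_force: [-0.7, 0.3, -0.5]
grip_width: -0.0002
now [ 0.5204 -0.114   0.3423] st [ 0.0004 -0.12  ] target [0.5426 0.121  0.3   ] st [-0.     0.116]
row x16: shift [ 0.5901 -0.0008  0.1053] turn [-0.  0.  0.] deg/row 0.006296690334470278
```

View pics/s19.png

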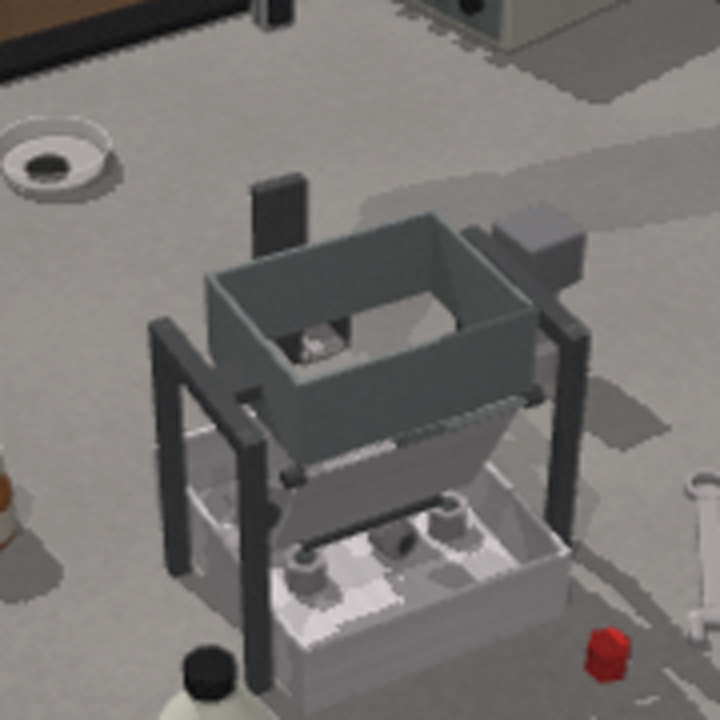

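View pics/t19.png

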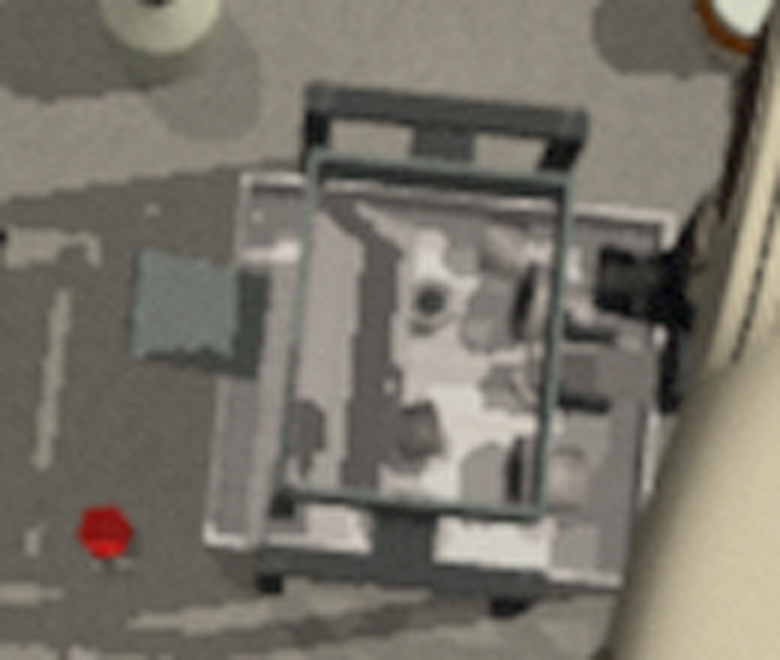

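```bash
python3 -m inch '[[0.7,0,0,0,0,0,1],[0.9,0,0,0,0,0,1],[0.9,0,0,0,0,0,1],[0.9,0,0,0,0,0,1],[0.9,0,0,0,0,0,1],[0.9,0,0,0,0,0,1],[0.9,0,0,0,0,0,1],[0.9,0,0,0,0,0,1]]'; python3 -m inch '[[0.9,0,0.4,0,0,0,1],[0.9,0,0.4,0,0,0,1],[0.6,0,0.6,0,0,0,1],[0,0,0.6,0,0,0,1],[0,0,0.6,0,0,0,1],[0,0,0.6,0,0,0,1],[0,0,0,0,0,0,1],[0,0,0,0,0,0,1]]';python3 plan.py 4 0 .118 .2375 84.5 0 s
```

```text
clock: 50.5
eef_pos: [0.5369, 0.061, 0.3415]
tool_rot: [0.74, 0.673, -0.001, -0.0]
ft_force: [0.7, 0.1, -0.8]
grip_width: -0.0
clock: 51.3
eef_pos: [0.5426, 0.1197, 0.2621]
tool_rot: [0.74, 0.673, -0.001, -0.0]
ft_force: [0.2, 0.1, -0.3]
grip_width: -0.0004
now [0.5426 0.1197 0.2621] st [0.0001 0.1147] target [0.5428 0.123  0.2375] st [0.    0.118]
row x4: shift [ 0.0329 -0.0005  0.2461] turn [-0.0002  0.0001  0.0001] deg/row 0.03878957378330902
```

Same push as before (from z 0.262 down to 0.133, y drifting outward by ~16 mm).

```bash
python3 -m inch '[[0.03,0,0.3,0,0,0,1],[0.03,0,0.3,0,0,0,1],[0.03,0,0.3,0,0,0,1],[0.08,0,0.3,0,0,0,1],[0.08,0,0.3,0,0,0,1],[0.08,0,0.3,0,0,0,1],[0.08,0,0.3,0,0,0,1],[0.08,0,0.3,0,0,0,1]]'; python3 -m inch '[[0.06,0,0.3,0,0,0,1],[0.06,0,0.3,0,0,0,1],[0.05,0,0.3,0,0,0,1],[0.05,0,0.3,0,0,0,1],[0.03,0,0.3,0,0,0,1],[0.02,0,0.3,0,0,0,1],[0,0,0.2,0,0,0,1],[0,0,0.1,0,0,0,1]]';python3 -m inch '[[0,0,0.1,0,0,0,1],[0,0,0.1,0,0,0,1],[0,0,0.1,0,0,0,1],[0,0,0.05,0,0,0,1],[0,0,0.05,0,0,0,1],[0,0,0.05,0,0,0,1],[0,0,0,0,0,0,1],[0,0,0,0,0,0,1]]';
```

```text
clock: 52.1
eef_pos: [0.5444, 0.1323, 0.2024]
tool_rot: [0.74, 0.673, -0.0, 0.0]
ft_force: [0.3, 0.2, 1.2]
grip_width: 0.0002
clock: 52.9
eef_pos: [0.5449, 0.1384, 0.1497]
tool_rot: [0.74, 0.673, -0.001, 0.0]
ft_force: [1.8, 0.6, 1.0]
grip_width: -0.0002
clock: 53.7
eef_pos: [0.5451, 0.1377, 0.1436]
tool_rot: [0.74, 0.672, 0.001, 0.002]
ft_force: [-7.5, -3.3, 23.9]
grip_width: 0.0003
```

```bash
python3 -m inch '[[0,0,0.05,0,0,0,1],[0,0,0.05,0,0,0,1],[0,0,0.05,0,0,0,1],[0,0,0.05,0,0,0,1],[0,0,0.03,0,0,0,1],[0,0,0,0,0,0,1],[0,0,0,0,0,0,1],[0,0,0,0,0,0,1]]'; python3 - <<'E'
from h import *
p,d=bot.camera("scene");crop(p,220,130,400,310,4,"s20.png")
E
```

```text
clock: 54.5
eef_pos: [0.5449, 0.1385, 0.133]
tool_rot: [0.74, 0.673, -0.001, 0.0]
ft_force: [0.6, -0.2, 2.0]
grip_width: -0.0002
```

View pics/s20.png

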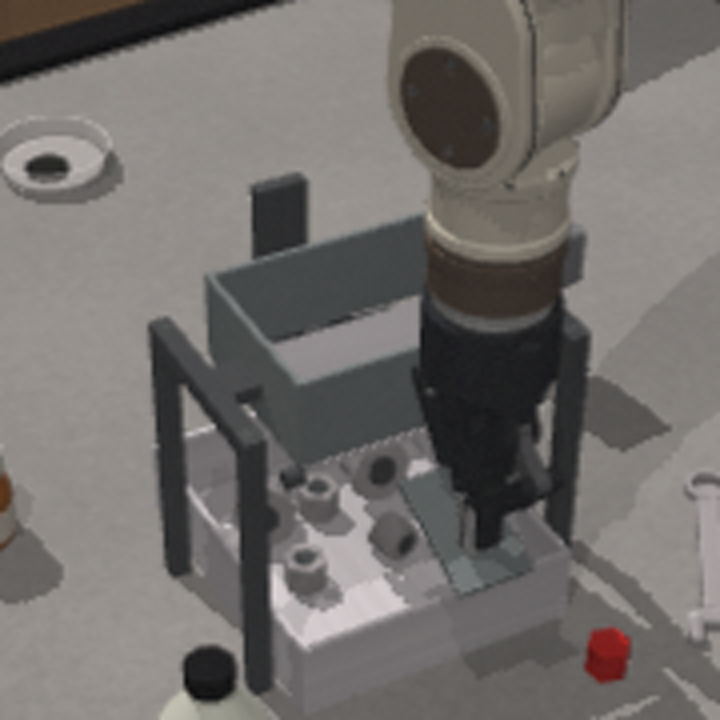

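Snapped shut (tab back home, floor visible inside). Retract up and away, then check everything.

```bash
python3 -m inch '[[0,0,-0.2,0,0,0,1],[0,0,-0.9,0,0,0,1],[0,0,-0.9,0,0,0,1],[0,0,-0.9,0,0,0,1],[0,0,-0.9,0,0,0,1],[0,0,-0.9,0,0,0,1],[0,0,-0.9,0,0,0,1],[0,0,-0.9,0,0,0,1]]'; for i in 1 2; do python3 -m inch '[[0,-0.9,-0.2,0,0,0,1],[0,-0.9,-0.2,0,0,0,1],[0,-0.9,-0.2,0,0,0,1],[0,-0.9,-0.2,0,0,0,1],[0,-0.9,-0.2,0,0,0,1],[0,-0.9,-0.2,0,0,0,1],[0,-0.4,0,0,0,0,1],[0,0,0,0,0,0,1]]';done; python3 - <<'E'
from h import *
from plan import *
p,d=bot.camera("scene");crop(p,200,130,460,400,2.8,"s21.png")
t,e=bot.camera("top");crop(t,180,180,400,290,3.6,"t21.png");cv2.imwrite("pics/t21f.png",t)
C=cloud("scene",d);T=cloud("top",e)
k=C[(d>0)&(C[...,2]>.14)&(C[...,2]<.18)&(abs(C[...,0]-.52)<.06)&(abs(C[...,1])<.045)];print("floor z",len(k),np.percentile(k[:,2],[5,50,95]))
k=T[(e>0)&(e<1.9)&(T[...,2]>.225)&(abs(T[...,0]-.52)<.03)&(abs(T[...,1]+.11)<.03)&(T[...,2]<.25)];print("tab",inst(k.mean(0)),k.mean(0))
w=(e>0)&(e<1.9)&(T[...,0]>.4)&(T[...,0]<.68)&(T[...,1]>.22)&(T[...,1]<.46)
k=T[w&(T[...,2]>.03)&(T[...,2]<.055)];r=cv2.minAreaRect((k[:,:2]*1000).astype(np.float32));print("tray",r,k[:,2].mean())
for n,a in(("jar",(396,179)),("solv",(297,176))):print(n,T[a[1],a[0]])
E
```

```text
clock: 55.35
eef_pos: [0.5443, 0.1389, 0.2963]
tool_rot: [0.74, 0.673, -0.001, -0.0]
ft_force: [-0.1, -0.7, -0.4]
grip_width: 0.0001
clock: 56.15
eef_pos: [0.3997, 0.1528, 0.3261]
tool_rot: [0.74, 0.673, -0.0, 0.0]
ft_force: [0.7, 0.2, 0.0]
grip_width: -0.0001
clock: 56.95
eef_pos: [0.2562, 0.1667, 0.3558]
tool_rot: [0.74, 0.673, -0.0, 0.0]
ft_force: [0.2, 0.6, -0.3]
grip_width: -0.0002
floor z 330 [0.1583 0.1607 0.1641]
tab [-0.0006 -0.1193] [ 0.5194 -0.1132  0.2357]
tray ((535.4595336914062, 334.4433898925781), (111.38806915283203, 117.04896545410156), 26.436019897460938) 0.041473983277580936
jar [ 0.7226 -0.1715  0.0719]
solv [0.7158 0.128  0.1301]
```

View pics/s21.png

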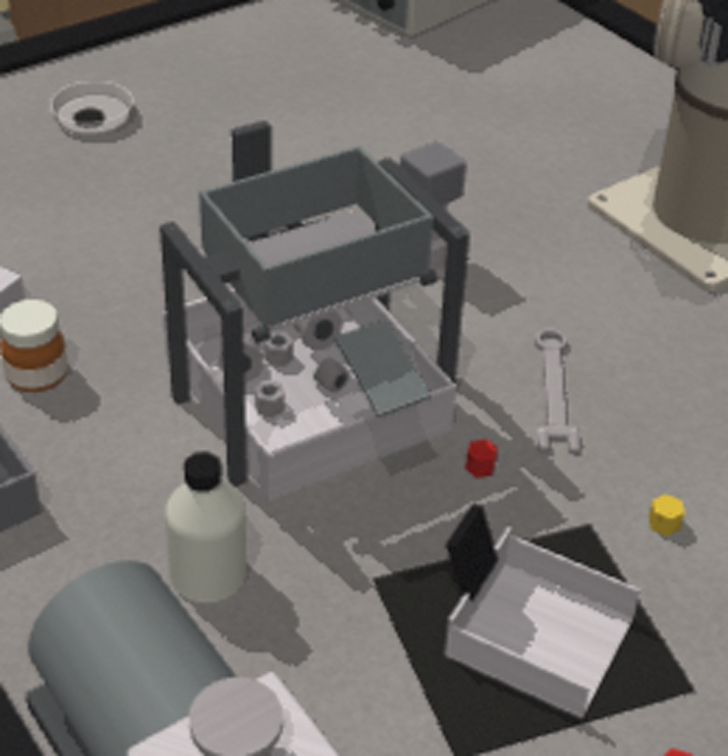

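View pics/t21.png

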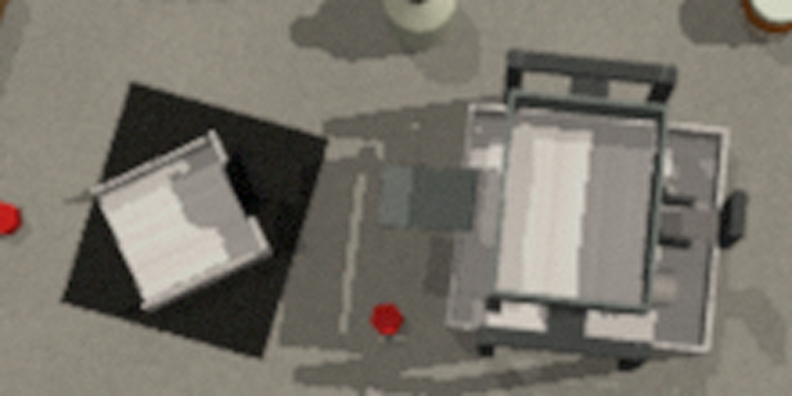

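View pics/t21f.png

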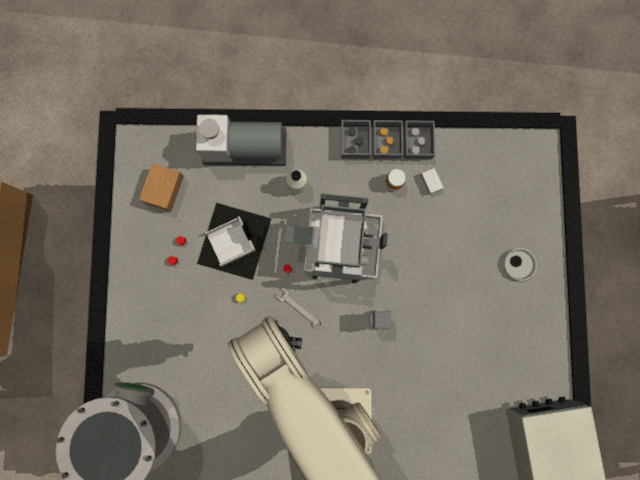

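```bash
python3 - <<'E'
from h import *
p,d=bot.camera("scene");crop(p,255,215,370,310,6.5,"s22.png")
E
```

```text
(no output)
```

View pics/s22.png

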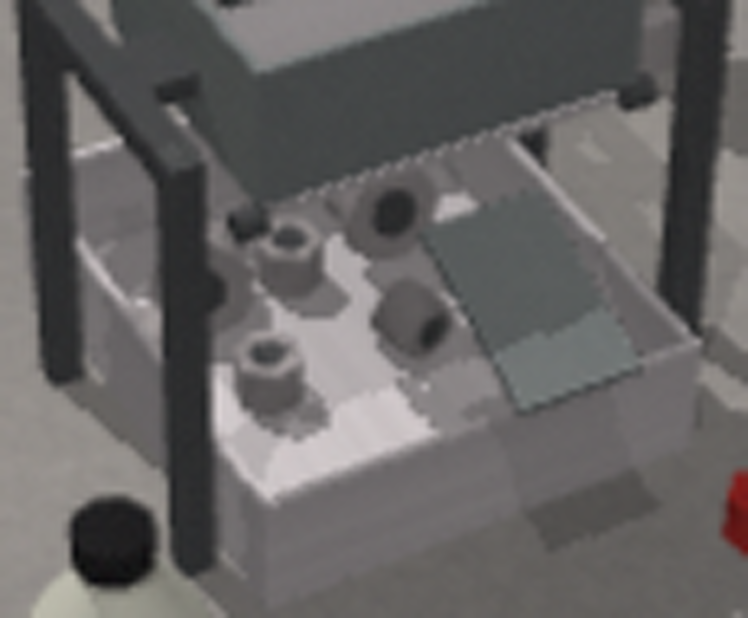

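```bash
python3 -c "
from workcell import bot
print(bot.job_done(), bot.get_obs()['clock'])"
```

```text
the job is handed in; nothing more can be done
the job is handed in; nothing more can be done
```

The job is handed in, at about 57 s of the 210 s allowed. The interface reports no verdict.

**What I did:**
1. I pushed the lever down until the bolt snapped home.
2. I placed both adapters on the bench in the box, then tipped in the five nuts from the tray. The top view then showed all seven parts in the box.
3. I set the empty tray back on its mat and pulled the latch tab. The floor dropped open.
4. I pushed the lever again until the floor latched, and backed the arm away.

**Last checks:**
- **Floor and bolt:** the floor's top face reads z 0.161 m. The tab is at station y −0.119 m, which is its home position.
- **Box and tray:** the box and tray are both empty. The tray lies about 13 mm from the mat's centre.
- **Bystanders:** the jar and the bottle are where they were at the start.
- **Bench:** no stray nuts or adapters are visible on it.

**Not fully confirmed:** the last picture clearly shows both adapters and three nuts in the basket. The other two nuts should be under the lever plate or behind the box wall. Earlier views showed parts in those areas, but I never counted all five nuts in the basket in one picture.

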